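# Lock sample bottles into the field carrier

## Robot

A 6-joint arm with a two-finger parallel gripper is mounted at the origin on the work surface. World frame = base frame: x ahead of the robot, y to its left, z up, the work surface at z = 0. Lengths are in m, angles in rad, forces in N, time in s.
With the tool pointing down it reaches from about 0.35 to 0.975 m from the base axis. Payload 4.9 kg.
Tool frame: the origin (TCP) lies on the centre line of the jaws, within the pads' length; the fingertips stand 19 mm ahead of it and the grasp point (between the pads) is the TCP; z points along the fingers, y is the line along which they close (so a half turn about z gives the same grasp; the last joint's range is limited). The gripper opens to 85 mm and grips with 20 to 120 N. Pads are 22 mm wide; open, the fingers measure 114 mm over their backs; the gripper's body (76 mm by 85 mm) begins 54 mm behind the grasp point. The pads swing forward as they close: fully open they stand 13 mm farther back than shut.
Start: joints at [1.058, 0.053, 1.613, -0, 1.476, -0.119], TCP at [0.24, 0.577, 0.25] pointing down, gripper open.
Joint ranges: [-3.01, 3.01], [-1.01, 2.22], [0.06, 2.58], [-1.02, 4.17], [0.09, 2.62], [-3.14, 3.14]. Speed limits (rad/s): [2.57, 2.57, 3.14, 3.14, 3.14, 3.14].

## Interface

Orientations are given as a unit quaternion [w, x, y, z].
In Python, from plant import state, grab_frame, ticket, spotter gives the robot as it stands.
- The arm moves only by the tool apply_moves, never from a script. Its argument "series" is a list of rows, each an object of numbers: "jaw": the closure, from 0 (fully open) to 1 (shut); "dx", "dy", "dz": the shift along the tool's x, y, z in mm; "turn": the turn about the tool's z in rad. A call has 1 to 5 rows; each row is the pose to reach, as a shift and turn from the pose commanded when the call began, along the tool's axes at that moment; what a row does not reach only later rows make up. A row lasts 1/12 s, in which the tool goes at most 41.7 mm and 7.16 degrees, less where a joint would pass 70% of its speed; a pose out of reach is approached as far as the arm can. A call with a gripper value outside its range is refused whole. The fingers move at their own pace and stop on an object; the grip force is fixed at half the most. Time passes only in rows, so rows that repeat a pose let the fingers close. It gives the time, the measured TCP pose, the force, the opening and the grip force at its end, in the units of the state.
- state(): the state, without advancing time (a new reading comes with each control period).
- grab_frame(name): name is "scene" or "top" or "wrist"; returns a dict with "pixels" (400x640x3 uint8, red, green, blue), "mtx" (3x3 intrinsics, pixels), "dist_coeffs" ([k1, k2, p1, p2, k3] as OpenCV has them; the pictures are not rectified), "camera_from_world" (4x4, takes a point from world to camera coordinates). Camera axes: x right, y down, z forward; pixel columns grow to the right and rows downward; lengths in m; the calibration is good to about 2 mm. A picture is of the moment at which its call begins. There is no depth.
- ticket.job_done(): hands the job in; it is judged then, once.
Trained networks look in a picture, given as the dict that the camera call returned (one of the last four; its "shot" number tells which), for a name from the list of things; names that differ only in an ending like _2 or _b are one class to them, and where a whole thing is asked for, a point or a joint stands for the part that bears it (a point fixed in the world has none). Each returns a list of dicts, best first, with "conf" (0 to 1); they miss things now and then, are a little off and sometimes report something else, mostly with a low value. They report only what shows in the picture. A call takes as long as a camera call.
- spotter.outline_of(picture, target): "region" (400x640 bool, what is visible of it) and "extent" ([left, top, right, bottom] in pixels, round what is visible of it).
The state is a dict: "time": time; "joint_pos": joint angles; "joint_vel": joint speeds; "joint_efforts": joint torques, N m; "tool_pos": TCP position; "tool_rot": TCP orientation; "contact_force": force on the tool from outside, world axes, zero at the start; "ft_torque": the same for the moment, N m; "gripper_width": opening from 0.0 (shut) to 1.0 (fully open); "grasp_force": force on a finger pad.
Only numpy, scipy, OpenCV 4.12 (cv2) and the standard library are available. Lean on these libraries where they do the work, as an engineer would, in place of code of your own. Each camera call takes 0.05 s, during which the arm holds its last target. There are 200 camera calls.

## Task

Get the olive sample carrier ready for the van. Draw the locking pin out of the empty catch and hang it in the open notch of the bracket on the carrier's end, swing the half-closed hold-down bar out of the way, and stand every white sample bottle from the bench upright and fully down in a well of its own. Then swing the bar over the caps fully home into the catch and lock it by pushing the pin all the way down through catch and bar; leave the brown reagent bottle and the clear beaker where they are.

Things in the scene. Friction and masses are not known exactly. Their poses are not given: they have to be found in the camera images.
- carrier: olive carrier fixed to the bench: base plate 150 (x) x 400 (y) x 10 mm, on it a block 136 x 154 mm, top 44 mm above the bench, with four round wells. Origin on the bench, midway between the wells; z up; its y axis runs along the carrier: bar hinge at y = +115 mm, catch at y = -115 mm, notch bracket at the -y end (y = -186 mm)
- well1 (a point): centre of the floor of well 1, 10 mm above the bench. Wells are 54 mm wide, 34 mm deep, open upward, at carrier (x, y) = (31, 40) mm
- well2 (a point): centre of the floor of well 2, 10 mm above the bench. Wells are 54 mm wide, 34 mm deep, open upward, at carrier (x, y) = (31, -40) mm
- well3 (a point): centre of the floor of well 3, 10 mm above the bench. Wells are 54 mm wide, 34 mm deep, open upward, at carrier (x, y) = (-31, 40) mm
- well4 (a point): centre of the floor of well 4, 10 mm above the bench. Wells are 54 mm wide, 34 mm deep, open upward, at carrier (x, y) = (-31, -40) mm
- bar (a joint): hinge of the aluminium hold-down bar, vertical axis: 0 = closed (bar lies along carrier -y over the caps, its end between the cheeks of the catch), grows to 1.9 rad as it swings level towards carrier +x; starts half closed (0.4 to 1.0) over some wells; stiff enough to stay where it is left; stops by itself at 0
- bar_hinge (a point): on the hinge axis, at the underside of the bar (119 mm above the bench). Bar 44 mm wide (36 mm at its end), 10 mm thick, reaching 248 mm from the axis
- bar_knob (a point): centre of the top of the black upright round knob on the bar: 20 mm diameter, 38 mm tall, standing on the bar's top (129 mm above the bench), 150 mm from the hinge axis
- bar_eye (a point): centre, on the bar's top face, of the 16 mm through hole near the bar's end, 230 mm from the hinge axis
- catch (a point): centre of the 12.5 mm vertical bore at the top face of the catch (140 mm above the bench). The catch is a steel fork: two level cheeks 44 x 44 x 8 mm (tops 140 and 114 mm above the bench), bored in line, with a back post on the -x side; the bar's end enters between them from +x
- notch (a point): parking place in the notch bracket: on the top face of its plate (85 mm above the bench, plate 6 mm thick), on the centre line of a 14 mm wide slot along y, open at the -y end (28 mm away) and closed 7 mm to the +y side. The pin hangs here by its collar, which lies on the plate
- pin: locking pin; origin at its lower tip, z up along the pin. Steel shank 10 mm diameter, 50 mm long, its last 9 mm tapered; then a collar 28 mm diameter, 4 mm thick; then a black grip 20 mm diameter, 34 mm tall (total 88 mm). Starts standing in the catch with the collar on its top, blocking the bar
- pin_collar (a point): centre of the underside of the pin's collar, 50 mm above the tip
- bottle1: white sample bottle (some starts have only two or three; None = absent). Part-filled, low centre of mass. Body 50 mm diameter up to 62 mm; round screw cap 36 mm diameter from 68 mm to the top at 102 mm. Origin at the centre of its underside, z up
- bottle2: white sample bottle (some starts have only two or three; None = absent). Part-filled, low centre of mass. Body 50 mm diameter up to 62 mm; round screw cap 36 mm diameter from 68 mm to the top at 102 mm. Origin at the centre of its underside, z up
- bottle3: white sample bottle (some starts have only two or three; None = absent). Part-filled, low centre of mass. Body 50 mm diameter up to 62 mm; round screw cap 36 mm diameter from 68 mm to the top at 102 mm. Origin at the centre of its underside, z up
- bottle4: white sample bottle (some starts have only two or three; None = absent). Part-filled, low centre of mass. Body 50 mm diameter up to 62 mm; round screw cap 36 mm diameter from 68 mm to the top at 102 mm. Origin at the centre of its underside, z up
- reagent: brown reagent bottle with black cap, 72 mm diameter, 150 mm tall, stands by; not to be moved. Origin at the centre of its underside
- beaker: clear plastic beaker, 72 mm diameter, 85 mm tall, stands by; not to be moved. Origin at the centre of its underside

How it is judged:
On the way, in this order (a step that is already met when the one before it is completed fails the run):
1. with the bar still swung open, the pin hangs released in the notch and every sample bottle is seated in a well (value of joint bar above 0.5 rad and horizontal distance between pin_collar and notch below 0.01 m and z of pin_collar in the frame of notch between -0.004 and 0.004 m and angle between pin's own z axis and vertical below 0.15 rad and contact force between the fingers and pin below 0.5 N and ((horizontal distance between bottle1 and well1 below 0.008 m and z of bottle1 in the frame of well1 below 0.005 m) or (horizontal distance between bottle1 and well2 below 0.008 m and z of bottle1 in the frame of well2 below 0.005 m) or (horizontal distance between bottle1 and well3 below 0.008 m and z of bottle1 in the frame of well3 below 0.005 m) or (horizontal distance between bottle1 and well4 below 0.008 m and z of bottle1 in the frame of well4 below 0.005 m)) and angle between each of bottle1, bottle2, bottle3, bottle4's own z axis and vertical below 0.12 rad and ((horizontal distance between bottle2 and well1 below 0.008 m and z of bottle2 in the frame of well1 below 0.005 m) or (horizontal distance between bottle2 and well2 below 0.008 m and z of bottle2 in the frame of well2 below 0.005 m) or (horizontal distance between bottle2 and well3 below 0.008 m and z of bottle2 in the frame of well3 below 0.005 m) or (horizontal distance between bottle2 and well4 below 0.008 m and z of bottle2 in the frame of well4 below 0.005 m)) and ((horizontal distance between bottle3 and well1 below 0.008 m and z of bottle3 in the frame of well1 below 0.005 m) or (horizontal distance between bottle3 and well2 below 0.008 m and z of bottle3 in the frame of well2 below 0.005 m) or (horizontal distance between bottle3 and well3 below 0.008 m and z of bottle3 in the frame of well3 below 0.005 m) or (horizontal distance between bottle3 and well4 below 0.008 m and z of bottle3 in the frame of well4 below 0.005 m)) and ((horizontal distance between bottle4 and well1 below 0.008 m and z of bottle4 in the frame of well1 below 0.005 m) or (horizontal distance between bottle4 and well2 below 0.008 m and z of bottle4 in the frame of well2 below 0.005 m) or (horizontal distance between bottle4 and well3 below 0.008 m and z of bottle4 in the frame of well3 below 0.005 m) or (horizontal distance between bottle4 and well4 below 0.008 m and z of bottle4 in the frame of well4 below 0.005 m))), for 0.2 s.
2. the bar is swung fully home into the catch (value of joint bar below 0.03 rad), for 0.2 s.
At the end, for the whole second after the job is handed in: bar closed within 0.03 rad; pin upright in the catch within 5 mm of the bore, its collar within 4 mm of the catch's top; every present sample bottle upright (0.12 rad) in a well, within 8 mm of its centre and 5 mm of its floor; all at rest and released (value of joint bar below 0.03 rad and horizontal distance between pin_collar and catch below 0.005 m and z of pin_collar in the frame of catch between -0.004 and 0.004 m and angle between pin's own z axis and vertical below 0.15 rad and ((horizontal distance between bottle1 and well1 below 0.008 m and z of bottle1 in the frame of well1 below 0.005 m) or (horizontal distance between bottle1 and well2 below 0.008 m and z of bottle1 in the frame of well2 below 0.005 m) or (horizontal distance between bottle1 and well3 below 0.008 m and z of bottle1 in the frame of well3 below 0.005 m) or (horizontal distance between bottle1 and well4 below 0.008 m and z of bottle1 in the frame of well4 below 0.005 m)) and angle between each of bottle1, bottle2, bottle3, bottle4's own z axis and vertical below 0.12 rad and ((horizontal distance between bottle2 and well1 below 0.008 m and z of bottle2 in the frame of well1 below 0.005 m) or (horizontal distance between bottle2 and well2 below 0.008 m and z of bottle2 in the frame of well2 below 0.005 m) or (horizontal distance between bottle2 and well3 below 0.008 m and z of bottle2 in the frame of well3 below 0.005 m) or (horizontal distance between bottle2 and well4 below 0.008 m and z of bottle2 in the frame of well4 below 0.005 m)) and ((horizontal distance between bottle3 and well1 below 0.008 m and z of bottle3 in the frame of well1 below 0.005 m) or (horizontal distance between bottle3 and well2 below 0.008 m and z of bottle3 in the frame of well2 below 0.005 m) or (horizontal distance between bottle3 and well3 below 0.008 m and z of bottle3 in the frame of well3 below 0.005 m) or (horizontal distance between bottle3 and well4 below 0.008 m and z of bottle3 in the frame of well4 below 0.005 m)) and ((horizontal distance between bottle4 and well1 below 0.008 m and z of bottle4 in the frame of well1 below 0.005 m) or (horizontal distance between bottle4 and well2 below 0.008 m and z of bottle4 in the frame of well2 below 0.005 m) or (horizontal distance between bottle4 and well3 below 0.008 m and z of bottle4 in the frame of well3 below 0.005 m) or (horizontal distance between bottle4 and well4 below 0.008 m and z of bottle4 in the frame of well4 below 0.005 m)) and linear speed of each of bottle1, bottle2, bottle3, bottle4, pin below 0.03 m/s); the robot touches nothing.
It fails at once if the reagent bottle is moved by more than 3 cm (distance of reagent from where it was at the start of the episode above 0.03 m).
It fails at once if the beaker is moved by more than 3 cm (distance of beaker from where it was at the start of the episode above 0.03 m).
Of bottle1, bottle2, bottle3, bottle4 only 2 to 4 are there at a start; the rules pass over those that are not, and their reading is None.
At some moment in a run one of bottle1, bottle2, bottle3, bottle4 may be knocked a few centimetres aside while the robot is not near it.
It also fails if it takes over 210 s, if anything falls off the work surface, if the arm or the gripper's body presses on something with over 40 N, if the wrist force passes 120 N, or if a joint passes its speed limit or range.

## Working session

There is one attempt and no reset: what is moved stays moved. The work goes in short steps, Python scripts to look and compute and a tool call to move; the robot and the scene stay as the last step left them, time stands still between calls to the robot, and variables do not carry over. Pictures are saved under pics/ and viewed, at most 14 in all, crops included, and the job is handed in when it is done.

Besides the shell and the picture viewer there is one more tool, called after "Emit:" as name(argument=value, ...) on one line, values as JSON. apply_moves: Moves the arm, as the interface text tells. Its arguments: {"type":"object","properties":{"series":{"type":"array","items":{"type":"object","properties":{"jaw":{"type":"number"},"dx":{"type":"number"},"dy":{"type":"number"},"dz":{"type":"number"},"turn":{"type":"number"}}}}},"required":["series"]}

```bash
ls; mkdir -p pics; cat > h.py <<'E'
import numpy as np, cv2
from plant import state, grab_frame, ticket, spotter
from scipy.spatial.transform import Rotation as R
def save(f,n): cv2.imwrite(f'pics/{n}.png',f['pixels'][:,:,::-1])
def ray(f,uv):
    p=cv2.undistortPoints(np.array(uv,float).reshape(-1,1,2),f['mtx'],np.array(f['dist_coeffs'])).reshape(-1,2)
    T=f['camera_from_world']; Rm,t=T[:3,:3],T[:3,3]
    d=np.c_[p,np.ones(len(p))]@Rm; return -Rm.T@t,d
def at_z(f,uv,z):
    c,d=ray(f,uv); return c+d*((z-c[2])/d[:,2])[:,None]
def proj(f,X):
    T=f['camera_from_world']; return cv2.projectPoints(np.array(X,float).reshape(-1,1,3),cv2.Rodrigues(T[:3,:3])[0],T[:3,3],f['mtx'],np.array(f['dist_coeffs']))[0].reshape(-1,2)
def R_tool():
    q=state()['tool_rot']; return R.from_quat([q[1],q[2],q[3],q[0]]).as_matrix()
def cen(r):
    ys,xs=np.nonzero(r['region']); return [xs.mean(),ys.mean()]
E
python3 - <<'E'
from h import *
for n in ['top','scene']:
    f=grab_frame(n); save(f,n+'0')
    print(n,-f['camera_from_world'][:3,:3].T@f['camera_from_world'][:3,3], f['camera_from_world'][2,:3])
    for t in ['bottle1','reagent','beaker','pin','carrier','bar']:
        for r in spotter.outline_of(f,t): print(t,round(r['conf'],2),np.array(r['extent']).tolist(),np.round(cen(r),1),r['region'].sum())
s=state();print(s)
E
```

```text
pics
top [0.38757255 0.03701197 1.237244  ] [ 0.14016975  0.0093576  -0.99008327]
bottle1 0.74 [447.3, 180.4, 473.3, 192.0] [462.3 185.9] 315
bottle1 0.73 [249.0, 157.2, 376.0, 247.3] [311.1 211.2] 6164
bottle1 0.5 [412.1, 175.9, 434.1, 198.0] [421.3 186.7] 298
bottle1 0.48 [402.4, 221.9, 421.1, 238.2] [408.5 227.5] 261
bottle1 0.21 [368.4, 134.9, 391.6, 162.0] [379.8 148.6] 559
reagent 0.98 [365.9, 134.6, 393.3, 162.7] [379.6 148.3] 584
beaker 0.73 [190.1, 231.1, 219.6, 253.7] [204.4 240.1] 513
beaker 0.19 [250.2, 156.5, 375.9, 244.8] [310.9 210.9] 6155
pin 0.65 [333.8, 212.3, 344.9, 219.9] [336.9 216.3] 56
carrier 0.88 [249.0, 157.8, 375.3, 248.2] [311.  210.9] 6227
bar 0.89 [256.1, 153.8, 331.3, 212.6] [292.3 183.9] 1359
scene [ 1.11346665 -0.10118958  1.12181087] [-0.48473549  0.11095798 -0.86759428]
bottle1 0.91 [173.7, 236.3, 196.7, 264.4] [183.1 250.2] 489
bottle1 0.8 [232.7, 182.7, 248.4, 212.0] [237.6 196.3] 378
bottle1 0.63 [221.3, 226.6, 240.2, 253.2] [229.9 238.9] 450
reagent 0.8 [265.8, 247.9, 299.2, 287.1] [283.1 266.1] 883
beaker 0.89 [421.6, 125.3, 445.1, 157.9] [432.
[... 314 characters left out ...]
7, 'joint_pos': array([ 1.05801009e+00,  5.26805804e-02,  1.61287006e+00, -6.11321390e-08,
        1.47600688e+00, -1.18966620e-01]), 'joint_vel': array([-0.00051456,  0.00063103, -0.00055803,  0.0020449 ,  0.00074165,
        0.00174037]), 'joint_efforts': array([-4.60962547e-04, -3.93568575e+01, -3.70363784e+01, -2.31073518e-04,
        6.44297088e-04, -1.14491252e-05]), 'tool_pos': array([0.23980025, 0.57715715, 0.25033353]), 'tool_rot': array([5.48625744e-06, 1.95639789e-01, 9.80675825e-01, 1.66888745e-05]), 'contact_force': array([-0.20560589,  1.05794051, -0.4148172 ]), 'ft_torque': array([-0.01903525, -0.00326868, -0.05589123]), 'grasp_force': 0.0, 'gripper_width': 0.9970119132891015}
```

View pics/top0.png

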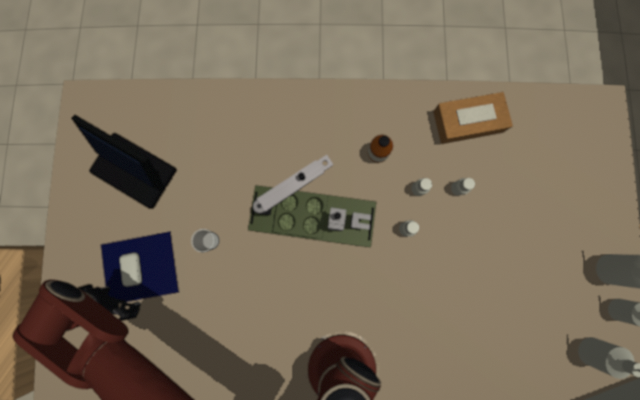

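View pics/scene0.png

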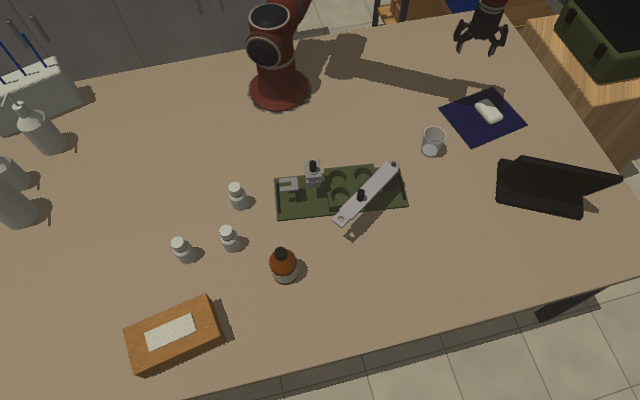

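Top view: carrier centred near (312,216), hinge at (261,206), catch at (337,217), notch at (362,221). Three bottles stand at (424,186), (466,186) and (410,228). The reagent is at (381,147) and the beaker at (206,240). The scene view agrees: three bottles and the bar half open. Next I'll get rough positions.

```bash
cat >> h.py <<'E'
from scipy.optimize import least_squares
BOT=[(0,25),(.062,25),(.068,18),(.102,18)]; PIN=[(0,3),(.009,5),(.05,5),(.05,14),(.054,14),(.054,10),(.088,10)]
def hullpts(x,y,z0,prof):
    a=np.linspace(0,2*np.pi,24,endpoint=False)
    return np.concatenate([np.c_[x+r/1e3*np.cos(a),y+r/1e3*np.sin(a),np.full(24,z0+z)] for z,r in prof])
def ext(f,P):
    q=proj(f,P); return np.r_[q.min(0),q.max(0)]
def mcen(f,P):
    h=cv2.convexHull(proj(f,P).astype(np.float32)); m=cv2.moments(h); return np.array([m['m10'],m['m01']])/m['m00']
def fitcyl(views,prof,z0,x0):
    return least_squares(lambda p:np.concatenate([mcen(f,hullpts(*p,z0,prof))-c for f,c in views]),x0)
E
python3 - <<'E'
from h import *
ft=grab_frame('top'); fs=grab_frame('scene')
def o(f,t): return spotter.outline_of(f,t)
for name,prof in [('bottle1',BOT),('reagent',[(0,36),(.15,20)]),('beaker',[(0,36),(.085,36)])]:
    for n,f in [('top',ft),('scene',fs)]:
        for r in o(f,name):
            if r['region'].sum()>1500: continue
            s=fitcyl([(f,cen(r))],prof,0,at_z(f,[cen(r)],.04)[0,:2])
            print(name,n,round(r['conf'],2),np.round(s.x,3))
for n,f in [('top',ft),('scene',fs)]:
    r=o(f,'carrier')[0]; c,_=cv2.findContours(r['region'].astype(np.uint8),0,1); c=max(c,key=cv2.contourArea).reshape(-1,2)
    P=at_z(f,c,.01)[:,:2].astype(np.float32); print('carrier',n,cv2.minAreaRect(P),)
    for nm,uv,z in [('corners',0,0)]: pass
print('hinge,knob,catch,notch top',np.round(at_z(ft,[[261,206]],.129),3),np.round(at_z(ft,[[301,177]],.167),3),np.round(at_z(ft,[[337,216]],.178),3),np.round(at_z(ft,[[357,220]],.085),3))
print('scene',np.round(at_z(fs,[[393,164]],.129),3),np.round(at_z(fs,[[361,194]],.167),3),np.round(at_z(fs,[[312,164]],.178),3))
E
```

```text
bottle1 top 0.79 [ 0.575 -0.38 ]
bottle1 top 0.73 [ 0.57  -0.246]
bottle1 top 0.56 [ 0.441 -0.206]
bottle1 top 0.45 [ 0.693 -0.116]
bottle1 scene 0.66 [ 0.573 -0.247]
bottle1 scene 0.62 [ 0.576 -0.379]
bottle1 scene 0.6 [ 0.443 -0.206]
reagent top 0.82 [ 0.692 -0.116]
reagent scene 0.82 [ 0.693 -0.118]
beaker top 0.89 [0.394 0.43 ]
beaker scene 0.69 [0.391 0.428]
carrier top ((0.5404815673828125, 0.09191668778657913), (0.3965790271759033, 0.27406713366508484), 82.75997924804688)
carrier scene ((0.48215723037719727, 0.09719651937484741), (0.4106910526752472, 0.23824156820774078), 75.67827606201172)
hinge,knob,catch,notch top [[0.495 0.242 0.129]] [[0.576 0.124 0.167]] [[0.465 0.021 0.178]] [[ 0.461 -0.041  0.085]]
scene [[0.498 0.246 0.129]] [[0.591 0.121 0.167]] [[0.474 0.017 0.178]]
```

Bottle positions from both views agree: (0.574,-0.380), (0.571,-0.246) and (0.442,-0.206). The carrier centre is about (0.482,0.131) with yaw about -0.12. I'll bring the wrist camera over the carrier.

Emit:
apply_moves(series=[{"dx": -34,"dy": -29,"dz": -12},{"dx": -67,"dy": -58,"dz": -25},{"dx": -101,"dy": -87,"dz": -37},{"dx": -135,"dy": -116,"dz": -50}])

```text
invalid input at $.series[0]: expected keys jaw, dx, dy, dz, turn
```

Emit:
apply_moves(series=[{"dx": -34,"dy": -29,"dz": -12},{"dx": -67,"dy": -58,"dz": -25},{"dx": -101,"dy": -87,"dz": -37},{"dx": -135,"dy": -116,"dz": -50}])

```text
invalid input at $.series[0]: expected keys jaw, dx, dy, dz, turn
```

Emit:
apply_moves(series=[{"dx": -34,"dy": -29,"dz": -12,"turn": -0.07},{"dx": -67,"dy": -58,"dz": -25,"turn": -0.14},{"dx": -101,"dy": -87,"dz": -37,"turn": -0.21},{"dx": -135,"dy": -116,"dz": -50,"turn": -0.27},{"dx": -135,"dy": -116,"dz": -50,"turn": -0.27}])

```text
invalid input at $.series[0]: expected keys jaw, dx, dy, dz, turn
```

```bash
python3 - <<'E'
from h import *
f=grab_frame('wrist'); save(f,'w1'); s=state(); print(s['tool_pos'],R_tool(),s['time'],s['joint_pos'])
T=f['camera_from_world'];print(-T[:3,:3].T@T[:3,3],T[:3,:3])
c=np.array([.4825,.1315]);ya=-.12
for p in [(0,115,129),(0,-115,178),(0,-186,85),(31,40,44),(-31,-40,44)]:
    q=c+R.from_euler('z',ya).as_matrix()[:2,:2]@np.array(p[:2])/1e3; print(p,proj(f,[*q,p[2]/1e3]))
E
```

```text
[0.23980572 0.57714637 0.25031085] [[-9.23458322e-01  3.83698745e-01  3.38085161e-05]
 [ 3.83698746e-01  9.23458322e-01  7.98974973e-06]
 [-2.81550986e-05  2.03504861e-05 -9.99999999e-01]] 1.25 [ 1.05800458e+00  5.26845215e-02  1.61290389e+00 -2.56553741e-05
  1.47598069e+00 -1.18991023e-01]
[0.16869018 0.60723794 0.37447228] [[ 3.84655249e-01  9.23060294e-01 -1.80624521e-04]
 [ 8.80023852e-01 -3.66662150e-01  3.01855742e-01]
 [ 2.78564821e-01 -1.16269349e-01 -9.53353596e-01]]
(0, 115, 129) [[168.20143742 453.80658086]]
(0, -115, 178) [[  6.85809656 506.73426408]]
(0, -186, 85) [[ 24.05610341 443.98926089]]
(31, 40, 44) [[161.16171736 415.84404826]]
(-31, -40, 44) [[102.35878176 397.61985757]]
```

View pics/w1.png

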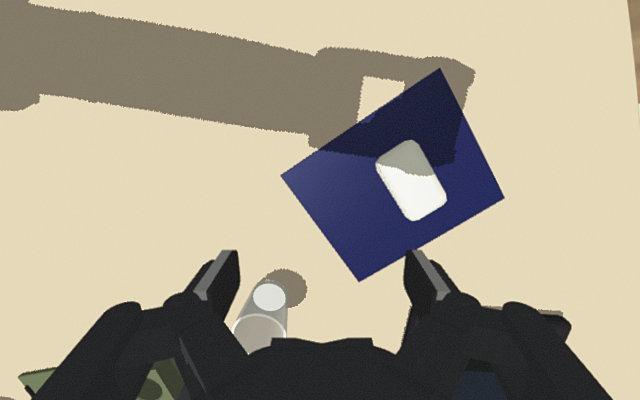

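The wrist view shows only bench, the mat and the beaker. The moves were refused because every row needs all the keys, so I'll resend them complete.

Emit:
apply_moves(series=[{"dx": -34,"dy": -29,"dz": -12,"turn": 0,"jaw": 0},{"dx": -67,"dy": -58,"dz": -25,"turn": 0,"jaw": 0},{"dx": -101,"dy": -87,"dz": -37,"turn": 0,"jaw": 0},{"dx": -135,"dy": -116,"dz": -50,"turn": 0,"jaw": 0}])

```text
time: 1.58
tool_pos: [0.3122, 0.4324, 0.2956]
tool_rot: [0.0, 0.195, 0.981, -0.0]
contact_force: [0.1, 0.5, 0.5]
gripper_width: 0.999
grasp_force: 0.0
```

Emit:
apply_moves(series=[{"dx": -34,"dy": -29,"dz": -12,"turn": 0,"jaw": 0},{"dx": -67,"dy": -58,"dz": -25,"turn": 0,"jaw": 0},{"dx": -101,"dy": -87,"dz": -37,"turn": 0,"jaw": 0},{"dx": -135,"dy": -116,"dz": -50,"turn": 0,"jaw": 0}])

```text
time: 1.92
tool_pos: [0.3845, 0.2888, 0.341]
tool_rot: [0.0, 0.195, 0.981, 0.0]
contact_force: [-0.1, 0.1, 0.3]
gripper_width: 0.999
grasp_force: 0.0
```

Emit:
apply_moves(series=[{"dx": -34,"dy": -29,"dz": -12,"turn": -0.07,"jaw": 0},{"dx": -67,"dy": -58,"dz": -25,"turn": -0.14,"jaw": 0},{"dx": -101,"dy": -87,"dz": -37,"turn": -0.21,"jaw": 0},{"dx": -125,"dy": -116,"dz": -50,"turn": -0.27,"jaw": 0},{"dx": -125,"dy": -116,"dz": -50,"turn": -0.27,"jaw": 0}])

```text
time: 2.33
tool_pos: [0.4569, 0.1314, 0.3926]
tool_rot: [0.002, 0.064, 0.998, -0.001]
contact_force: [0.2, 0.5, 0.2]
gripper_width: 1.004
grasp_force: 0.0
```

```bash
python3 - <<'E'
from h import *
f=grab_frame('wrist'); save(f,'w2'); s=state(); print(s['tool_pos'],R_tool(),s['time'],s['joint_pos'])
c=np.array([.4825,.1315]);ya=-.12
for p in [(0,115,129),(0,-115,178),(0,-186,85),(31,40,44),(-31,-40,44)]:
    q=c+R.from_euler('z',ya).as_matrix()[:2,:2]@np.array(p[:2])/1e3; print(p,proj(f,[*q,p[2]/1e3]))
E
```

```text
[0.45686754 0.13184765 0.39254118] [[-9.91568438e-01  1.29528628e-01  3.79050775e-03]
 [ 1.29525788e-01  9.91575563e-01 -9.86561829e-04]
 [-3.88636286e-03 -4.87275070e-04 -9.99992329e-01]] 2.3833 [ 1.25079339e-01 -3.55404043e-01  1.74579475e+00 -1.47471415e-03
  1.74756393e+00 -1.31608630e+00]
(0, 115, 129) [[405.20138326 183.07445113]]
(0, -115, 178) [[231.8606218  194.57152896]]
(0, -186, 85) [[204.7722974 177.5199163]]
(31, 40, 44) [[346.63723499 188.21651083]]
(-31, -40, 44) [[299.10808633 152.65760426]]
```

View pics/w2.png

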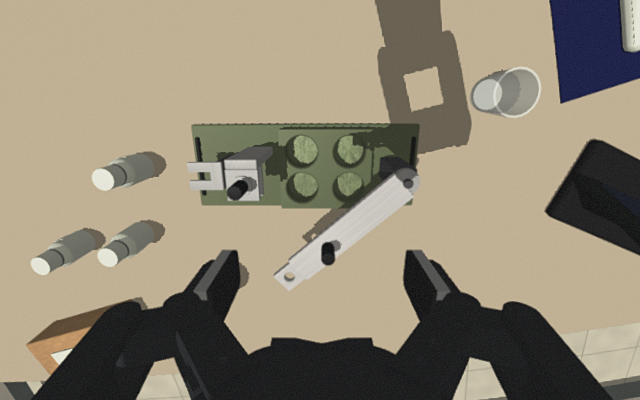

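```bash
python3 - <<'E'
import cv2
i=cv2.imread('pics/w2.png')[115:300,180:435]
cv2.imwrite('pics/w2c.png',cv2.resize(i,None,fx=3.1,fy=3.1,interpolation=cv2.INTER_CUBIC))
E
```

```text
(no output)
```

View pics/w2c.png

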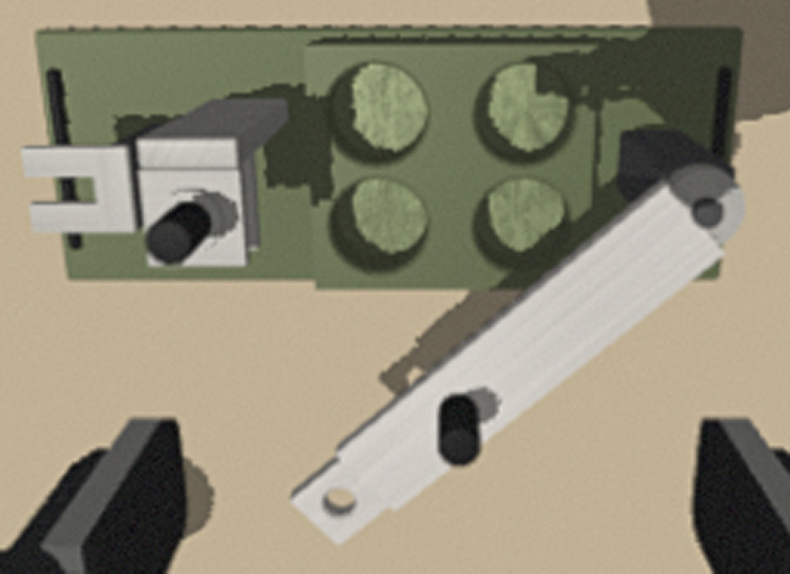

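Crop points, in crop pixels: well rims at (380,111), (525,111), (380,225) and (523,223). Pin top is at (174,241), knob top at (460,447), eye at (340,500), slot end at (97,190) and catch top centre at (192,216). I'll fit the carrier pose to these.

```bash
cat > fit1.py <<'E'
from h import *
import pickle
f=grab_frame('wrist')
uv=lambda a:np.array(a)/3.1+[180-.3,115-.3]
obs=[((-31,-40,44),(380,111)),((-31,40,44),(525,111)),((31,-40,44),(380,225)),((31,40,44),(523,223)),((0,-115,178),(174,241)),((-75,-200,10),(38,30)),((-75,200,10),(741,28)),((75,-200,10),(70,279)),((75,200,10),(718,277)),((0,-179,85),(97,190)),((0,-115,140),(192.5,216.5))]
X=np.array([o[0] for o in obs])/1e3; U=uv([o[1] for o in obs])
def W(p,X): return np.asarray(X)@R.from_euler('z',p[2]).as_matrix().T+[p[0],p[1],0]
s=least_squares(lambda p:(proj(f,W(p,X))-U).ravel(),[.48,.13,-.12],loss='soft_l1')
print(np.round(s.x,4)); print(np.round(proj(f,W(s.x,X))-U,1).tolist())
p=s.x
for n,a,z in [('knob',(460,447),.167),('eye',(340,500),.129),('pin',(174,241),.178)]:
    w=at_z(f,[uv(a)],z)[0]; d=R.from_euler('z',-p[2]).as_matrix()@(w-[p[0],p[1],0]); v=d[:2]-[0,.115]
    print(n,np.round(w,4),np.round(d*1e3,1),'r',np.hypot(*v),'ang',np.arctan2(v[0],-v[1]))
print('catch',W(p,[0,-.115,.14]),'notch',W(p,[0,-.186,.085]),'tool',state()['tool_pos'],R_tool()[:,1])
E
python3 fit1.py
```

```text
[ 0.4806  0.1348 -0.1268]
[[-1.6, 0.7], [-0.1, 0.5], [-0.7, -0.1], [-0.4, 0.4], [-2.2, 0.0], [17.5, -0.7], [20.9, -1.0], [16.7, 0.5], [19.0, 0.3], [-0.5, -0.4], [-0.0, -0.0]]
knob [0.5801 0.1253 0.167 ] [ 99.9   3.2 167. ] r 0.14995038008333075 ang 0.7291892861132946
eye [0.6242 0.0593 0.129 ] [152.  -56.7 129. ] r 0.22930149044547668 ang 0.72465470410285
pin [0.4664 0.0234 0.178 ] [   0.  -112.2  178. ] r 0.22723959399047972 ang 4.469150990091802e-05
catch [0.46600816 0.02070462 0.14      ] notch [ 0.45702692 -0.04972504  0.085     ] tool [0.45601399 0.1338362  0.39143871] [1.28321469e-01 9.91732389e-01 6.84319089e-04]
```

Fit residuals are under about 2 px, and knob and eye radii come out at 150.0 and 229.3 mm, which matches. The bar is at 0.727 rad. I'll approach the pin.

Emit:
apply_moves(series=[{"dx": -8,"dy": -36,"dz": 10,"turn": 0,"jaw": 0},{"dx": -16,"dy": -73,"dz": 20,"turn": 0,"jaw": 0},{"dx": -25,"dy": -110,"dz": 30,"turn": 0,"jaw": 0},{"dx": -25,"dy": -110,"dz": 65,"turn": 0,"jaw": 0},{"dx": -25,"dy": -110,"dz": 100,"turn": 0,"jaw": 0}])

```text
time: 2.85
tool_pos: [0.467, 0.0229, 0.2904]
tool_rot: [0.002, 0.063, 0.998, 0.0]
contact_force: [1.0, 0.9, 0.2]
gripper_width: 0.998
grasp_force: 0.0
```

Emit:
apply_moves(series=[{"dx": 0,"dy": 0,"dz": 33,"turn": 0,"jaw": 0},{"dx": 0,"dy": 0,"dz": 40,"turn": 0,"jaw": 0},{"dx": 0,"dy": 0,"dz": 40,"turn": 0,"jaw": 0}])

```text
time: 3.1
tool_pos: [0.4643, 0.0247, 0.2466]
tool_rot: [-0.004, 0.061, 0.998, 0.0]
contact_force: [0.4, 0.4, 0.0]
gripper_width: 1.0
grasp_force: 0.0
```

```bash
python3 - <<'E'
from h import *
f=grab_frame('wrist'); save(f,'w3'); s=state(); print(s['tool_pos'],R_tool()[:,1],s['time'])
t=s['tool_pos']
print('under TCP z.178',proj(f,[t[0],t[1],.178]),'catch fit',proj(f,[.466,.0207,.14]),'pin.178',proj(f,[.466,.0207,.178]))
E
```

```text
[0.46581479 0.02441016 0.24966438] [1.22030666e-01 9.92526281e-01 3.13402664e-04] 3.15
under TCP z.178 [[320.68207735 221.7513738 ]] catch fit [[316.50227496 205.87284676]] pin.178 [[315.67243755 222.56763894]]
```

View pics/w3.png

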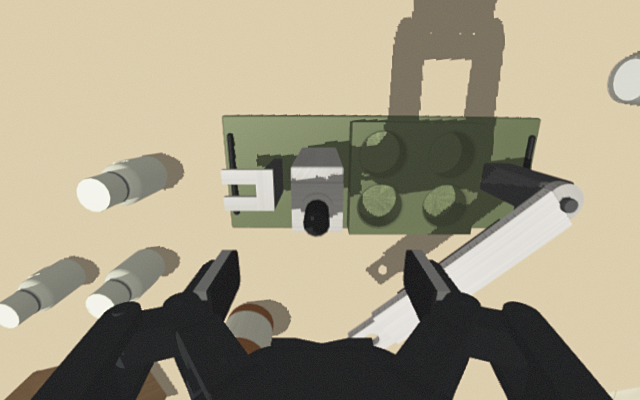

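The pin top shows at about (316,225), 4–5 px left of the jaw centre line. I'll shift -4 mm in y, go down to z 0.168 and grip.

Emit:
apply_moves(series=[{"dx": -1,"dy": -4,"dz": 30,"turn": 0,"jaw": 0},{"dx": -1,"dy": -4,"dz": 60,"turn": 0,"jaw": 0},{"dx": -1,"dy": -4,"dz": 81,"turn": 0,"jaw": 0},{"dx": -1,"dy": -4,"dz": 81,"turn": 0,"jaw": 0}])

```text
time: 3.48
tool_pos: [0.4656, 0.02, 0.1672]
tool_rot: [-0.002, 0.061, 0.998, 0.0]
contact_force: [0.8, 0.1, -0.0]
gripper_width: 0.996
grasp_force: 0.0
```

Emit:
apply_moves(series=[{"dx": 0,"dy": 0,"dz": 0,"turn": 0,"jaw": 1},{"dx": 0,"dy": 0,"dz": 0,"turn": 0,"jaw": 1},{"dx": 0,"dy": 0,"dz": 0,"turn": 0,"jaw": 1},{"dx": 0,"dy": 0,"dz": 0,"turn": 0,"jaw": 1},{"dx": 0,"dy": 0,"dz": 0,"turn": 0,"jaw": 1}])

```text
time: 3.9
tool_pos: [0.4678, 0.0191, 0.171]
tool_rot: [0.001, 0.062, 0.998, -0.0]
contact_force: [0.3, -0.1, -0.2]
gripper_width: 0.299
grasp_force: 0.0
```

Emit:
apply_moves(series=[{"dx": 0,"dy": 0,"dz": 0,"turn": 0,"jaw": 1},{"dx": 0,"dy": 0,"dz": 0,"turn": 0,"jaw": 1},{"dx": 0,"dy": 0,"dz": 0,"turn": 0,"jaw": 1},{"dx": 0,"dy": 0,"dz": 0,"turn": 0,"jaw": 1}])

```text
time: 4.23
tool_pos: [0.4678, 0.019, 0.1709]
tool_rot: [0.001, 0.062, 0.998, 0.0]
contact_force: [0.2, 1.1, 6.0]
gripper_width: 0.214
grasp_force: 58.6
```

Gripped, with width matching the pin. Lift 62, move -74 in y, then lower towards the notch.

Emit:
apply_moves(series=[{"dx": 0,"dy": 0,"dz": -20,"turn": 0,"jaw": 1},{"dx": 0,"dy": 0,"dz": -42,"turn": 0,"jaw": 1},{"dx": 0,"dy": 0,"dz": -62,"turn": 0,"jaw": 1},{"dx": 0,"dy": 0,"dz": -62,"turn": 0,"jaw": 1}])

```text
time: 4.57
tool_pos: [0.4688, 0.0189, 0.2356]
tool_rot: [0.004, 0.062, 0.998, -0.0]
contact_force: [0.8, -0.8, -0.2]
gripper_width: 0.218
grasp_force: 59.4
```

Emit:
apply_moves(series=[{"dx": 0,"dy": -25,"dz": 0,"turn": 0,"jaw": 1},{"dx": 0,"dy": -50,"dz": 0,"turn": 0,"jaw": 1},{"dx": 0,"dy": -74,"dz": 0,"turn": 0,"jaw": 1},{"dx": 0,"dy": -74,"dz": 0,"turn": 0,"jaw": 1},{"dx": 0,"dy": -74,"dz": 40,"turn": 0,"jaw": 1}])

```text
time: 4.98
tool_pos: [0.4622, -0.0565, 0.1982]
tool_rot: [0.007, 0.063, 0.998, -0.002]
contact_force: [1.0, -0.0, 0.6]
gripper_width: 0.213
grasp_force: 59.5
```

```bash
python3 - <<'E'
from h import *
f=grab_frame('wrist'); save(f,'w4'); s=state(); t=s['tool_pos'];print(t,R_tool()[:,1],s['time'],s['gripper_width'])
n=np.array([.4570,-.0497,.085]);print('notch',proj(f,n),'tip below tcp',proj(f,[t[0],t[1],t[2]-.081]))
cv2.imwrite('pics/w4c.png',cv2.resize(f['pixels'][80:330,190:450,::-1],None,fx=2.4,fy=2.4,interpolation=cv2.INTER_CUBIC))
E
```

```text
[ 0.45519164 -0.05410572  0.18423592] [0.12528845 0.99211959 0.00123375] 5.0333 0.20735133803020991
notch [[328.25531488 191.90589516]] tip below tcp [[323.0309064  197.11420635]]
```

View pics/w4c.png

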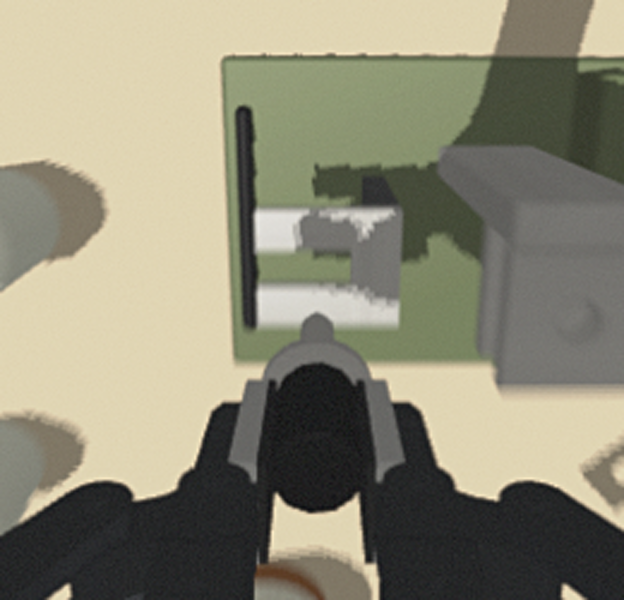

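Mid-motion picture: the pin is held upright just above the slot, whose crop centre is about (325,268). I'll let it settle, then check alignment.

Emit:
apply_moves(series=[{"dx": 0,"dy": 0,"dz": 0,"turn": 0,"jaw": 1},{"dx": 0,"dy": 0,"dz": 0,"turn": 0,"jaw": 1},{"dx": 0,"dy": 0,"dz": 0,"turn": 0,"jaw": 1}])

```text
time: 5.28
tool_pos: [0.4583, -0.0541, 0.1924]
tool_rot: [0.001, 0.062, 0.998, -0.0]
contact_force: [-0.1, -1.0, -0.1]
gripper_width: 0.215
grasp_force: 59.5
```

```bash
python3 - <<'E'
from h import *
f=grab_frame('wrist'); s=state(); t=s['tool_pos'];print(t,R_tool()[:,1:],s['time'])
r=R.from_euler('z',.1268).as_matrix()@(np.array(t)-[.4806,.1348,0]);print('carrier frame',r*1e3)
i=f['pixels'][80:330,190:450,::-1]
cv2.imwrite('pics/w5c.png',cv2.resize(i,None,fx=2.4,fy=2.4,interpolation=cv2.INTER_CUBIC))
for r in spotter.outline_of(f,'pin')[:2]: print(r['conf'],r['extent'])
E
```

```text
[ 0.45866714 -0.05419485  0.19295354] [[ 1.22835820e-01  2.38917747e-03]
 [ 9.92426945e-01 -6.43964489e-04]
 [-3.45612195e-04 -9.99996939e-01]] 5.3333
carrier frame [   2.14360159 -190.25116966  192.95354073]
0.56 [299.7, 211.3, 345.3, 295.8]
0.16 [281.1, 110.6, 640.0, 376.1]
```

View pics/w5c.png

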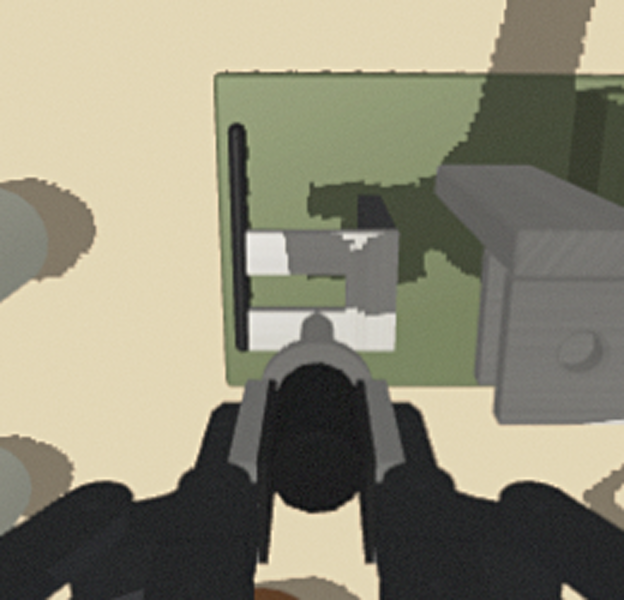

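The slot centre line is at crop (310,292), the bore at (577,350) and the pin tip at about (317,316).

```bash
python3 - <<'E'
from h import *
f=grab_frame('wrist'); t=state()['tool_pos']
def C(w): return np.round(R.from_euler('z',.1268).as_matrix()@(np.array(w)-[.4806,.1348,0])*1e3,1)
uv=lambda a:np.array(a)/2.4+[190-.3,80-.3]
for n,a,z in [('slot mid',(310,292),.085),('slot end',(346,292),.085),('bore',(578,350),.14),('tip',(317,316),t[2]-.079),('collar low edge?',(317,340),t[2]-.029)]:
    print(n,C(at_z(f,[uv(a)],z)[0]))
print(C(t), 'pin tip pred', (proj(f,[t[0]-.00195,t[1],t[2]-.079])-[189.7,79.7])*2.4)
E
```

```text
slot mid [   1.9 -192.1   85. ]
slot end [   1.9 -179.2   85. ]
bore [   0.7 -115.9  140. ]
tip [   0.3 -189.6  114. ]
collar low edge? [ -12.1 -189.7  164. ]
[   2.2 -190.3  193. ] pin tip pred [[314.01533555 315.90632198]]
```

Emit:
apply_moves(series=[{"dx": 0,"dy": 1,"dz": 20,"turn": 0,"jaw": 1},{"dx": 0,"dy": 1,"dz": 40,"turn": 0,"jaw": 1},{"dx": 0,"dy": 1,"dz": 56,"turn": 0,"jaw": 1},{"dx": 0,"dy": 1,"dz": 68,"turn": 0,"jaw": 1},{"dx": 0,"dy": 1,"dz": 68,"turn": 0,"jaw": 1}])

```text
time: 5.85
tool_pos: [0.4567, -0.0529, 0.1212]
tool_rot: [-0.002, 0.062, 0.998, 0.0]
contact_force: [0.2, -0.1, -0.1]
gripper_width: 0.209
grasp_force: 59.4
```

Emit:
apply_moves(series=[{"dx": 0,"dy": 0,"dz": 0,"turn": 0,"jaw": 1},{"dx": 0,"dy": 0,"dz": 4,"turn": 0,"jaw": 1},{"dx": 0,"dy": 0,"dz": 7,"turn": 0,"jaw": 1},{"dx": 0,"dy": 0,"dz": 7,"turn": 0,"jaw": 1},{"dx": 0,"dy": 0,"dz": 7,"turn": 0,"jaw": 1}])

```text
time: 6.27
tool_pos: [0.4581, -0.0534, 0.1166]
tool_rot: [0.0, 0.062, 0.998, -0.0]
contact_force: [-0.1, -0.6, -0.0]
gripper_width: 0.211
grasp_force: 59.4
```

Emit:
apply_moves(series=[{"dx": 0,"dy": 0,"dz": 1,"turn": 0,"jaw": 1},{"dx": 0,"dy": 0,"dz": 1,"turn": 0,"jaw": 0.6},{"dx": 0,"dy": 0,"dz": 1,"turn": 0,"jaw": 0.6},{"dx": 0,"dy": 0,"dz": 1,"turn": 0,"jaw": 0.6},{"dx": 0,"dy": 0,"dz": 1,"turn": 0,"jaw": 0.6}])

```text
time: 6.68
tool_pos: [0.458, -0.0533, 0.1154]
tool_rot: [0.0, 0.062, 0.998, -0.0]
contact_force: [-0.2, 0.3, 0.8]
gripper_width: 0.401
grasp_force: 0.0
```

Emit:
apply_moves(series=[{"dx": 0,"dy": 0,"dz": -20,"turn": 0,"jaw": 0.6},{"dx": 0,"dy": 0,"dz": -55,"turn": 0,"jaw": 0.6},{"dx": 0,"dy": 0,"dz": -95,"turn": 0,"jaw": 0.3},{"dx": 0,"dy": 0,"dz": -95,"turn": 0,"jaw": 0.3}])

```text
time: 7.02
tool_pos: [0.4619, -0.0544, 0.2193]
tool_rot: [0.007, 0.062, 0.998, -0.002]
contact_force: [0.6, 0.6, 2.0]
gripper_width: 0.671
grasp_force: 0.0
```

```bash
python3 - <<'E'
from h import *
f=grab_frame('wrist'); s=state(); t=s['tool_pos'];print(t,R_tool()[:,1],s['time'],s['gripper_width'])
def C(w): return np.round(R.from_euler('z',.1268).as_matrix()@(np.array(w)-[.4806,.1348,0])*1e3,1)
for r in spotter.outline_of(f,'pin')[:2]: print(r['conf'],r['extent'],cen(r))
p0=np.array([.4572,-.0525]); q=mcen(f,hullpts(*p0,.035,PIN[3:] )); print(q)
cv2.imwrite('pics/w6c.png',cv2.resize(f['pixels'][60:400,100:600,::-1],None,fx=1.6,fy=1.6,interpolation=cv2.INTER_CUBIC))
E
```

```text
[ 0.46079412 -0.05415107  0.21602477] [ 0.12344413  0.99235017 -0.00163824] 7.0667 0.6999131420436636
0.6 [429.4, 197.0, 638.2, 370.0] [np.float64(566.3578875014321), np.float64(275.3431091763089)]
0.16 [281.8, 106.4, 638.3, 368.4] [np.float64(474.02620739783555), np.float64(185.36682280730093)]
[322.73712172 190.79348836]
```

View pics/w6c.png

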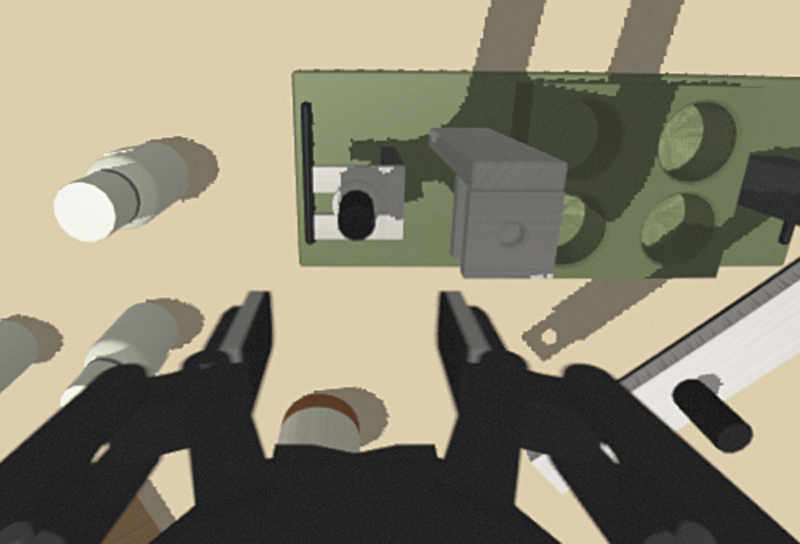

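The pin hangs upright in the notch, at about (356,210) in the crop. Next the knob, at about (0.580,0.125).

Emit:
apply_moves(series=[{"dx": -17,"dy": 33,"dz": 0,"turn": 0,"jaw": 0.3},{"dx": -34,"dy": 66,"dz": 0,"turn": 0,"jaw": 0.3},{"dx": -51,"dy": 99,"dz": 0,"turn": 0,"jaw": 0.3},{"dx": -68,"dy": 132,"dz": 0,"turn": 0,"jaw": 0.3},{"dx": -84,"dy": 163,"dz": 0,"turn": 0,"jaw": 0.3}])

```text
time: 7.53
tool_pos: [0.5612, 0.0998, 0.208]
tool_rot: [-0.002, 0.062, 0.998, -0.0]
contact_force: [0.5, -1.0, -0.2]
gripper_width: 0.698
grasp_force: 0.0
```

Emit:
apply_moves(series=[{"dx": -15,"dy": 30,"dz": 0,"turn": 0,"jaw": 0.3},{"dx": -15,"dy": 30,"dz": 0,"turn": 0,"jaw": 0.3},{"dx": -15,"dy": 30,"dz": 0,"turn": 0,"jaw": 0.3},{"dx": -15,"dy": 30,"dz": 0,"turn": 0,"jaw": 0.3}])

```text
time: 7.87
tool_pos: [0.579, 0.1257, 0.2084]
tool_rot: [-0.002, 0.062, 0.998, -0.0]
contact_force: [-0.1, -0.1, -0.5]
gripper_width: 0.704
grasp_force: 0.0
```

```bash
python3 - <<'E'
from h import *
f=grab_frame('wrist'); save(f,'w7'); s=state(); t=s['tool_pos'];print(t,R_tool()[:,1],s['time'],s['gripper_width'])
print('knob pred',proj(f,[.5801,.1253,.167]),'tcp',proj(f,[t[0],t[1],.167]))
for r in spotter.outline_of(f,'bar_knob')[:2]: print(r['conf'],r['extent'])
g=cv2.cvtColor(f['pixels'],cv2.COLOR_RGB2GRAY)
m=(g<60).astype(np.uint8); m[:, :230]=0;m[:,410:]=0; m[300:]=0
n,l,st,ce=cv2.connectedComponentsWithStats(m)
print([ (st[i].tolist(),ce[i]) for i in range(1,n) if st[i][4]>80])
E
```

```text
[0.57900305 0.1253335  0.20888618] [ 1.23969236e-01  9.92285707e-01 -8.38776306e-04] 7.9167 0.6986263974247349
knob pred [[320.35767709 236.99021823]] tcp [[320.19410455 235.42505523]]
0.75 [222.7, 48.1, 513.6, 290.3]
[([334, 18, 58, 59, 727], array([372.34250344,  36.80055021])), ([244, 20, 48, 57, 608], array([259.97861842,  38.57565789])), ([251, 92, 40, 55, 404], array([262.05940594, 121.32920792])), ([373, 94, 15, 30, 181], array([380.61878453, 108.75138122])), ([306, 206, 29, 44, 1048], array([320.3759542 , 228.21087786])), ([230, 243, 37, 57, 1264], array([249.40743671, 276.6028481 ])), ([377, 243, 33, 57, 1004], array([389.53486056, 277.9252988 ])), ([398, 253, 12, 23, 120], array([405.15833333, 261.39166667]))]
```

The knob top is right under the TCP. Descend, grip, and swing the bar open in an arc.

Emit:
apply_moves(series=[{"dx": 0,"dy": 0,"dz": 30,"turn": 0,"jaw": 0.3},{"dx": 0,"dy": 0,"dz": 55,"turn": 0,"jaw": 0.3},{"dx": 0,"dy": 0,"dz": 55,"turn": 0,"jaw": 0.6},{"dx": 0,"dy": 0,"dz": 55,"turn": 0,"jaw": 1},{"dx": 0,"dy": 0,"dz": 55,"turn": 0,"jaw": 1}])

```text
time: 8.38
tool_pos: [0.5804, 0.1254, 0.1566]
tool_rot: [0.001, 0.062, 0.998, 0.0]
contact_force: [-0.3, -0.5, 0.6]
gripper_width: 0.285
grasp_force: 0.0
```

Emit:
apply_moves(series=[{"dx": 0,"dy": 0,"dz": 0,"turn": 0,"jaw": 1},{"dx": 0,"dy": 0,"dz": 0,"turn": 0,"jaw": 1},{"dx": 0,"dy": 0,"dz": 0,"turn": 0,"jaw": 1},{"dx": 0,"dy": 0,"dz": 0,"turn": 0,"jaw": 1}])

```text
time: 8.72
tool_pos: [0.5811, 0.1254, 0.1572]
tool_rot: [0.002, 0.062, 0.998, -0.0]
contact_force: [-0.2, -3.8, 3.9]
gripper_width: 0.214
grasp_force: 59.2
```

Emit:
apply_moves(series=[{"dx": -6,"dy": 6,"dz": 0,"turn": 0,"jaw": 1},{"dx": -13,"dy": 13,"dz": 0,"turn": 0,"jaw": 1},{"dx": -20,"dy": 22,"dz": 0,"turn": 0,"jaw": 1},{"dx": -26,"dy": 31,"dz": 0,"turn": 0,"jaw": 1},{"dx": -26,"dy": 31,"dz": 0,"turn": 0,"jaw": 1}])

```text
time: 9.13
tool_pos: [0.614, 0.1527, 0.1573]
tool_rot: [0.005, 0.062, 0.998, -0.001]
contact_force: [10.1, -6.5, -1.4]
gripper_width: 0.213
grasp_force: 59.8
```

Emit:
apply_moves(series=[{"dx": -6,"dy": 10,"dz": 0,"turn": 0,"jaw": 1},{"dx": -11,"dy": 20,"dz": 0,"turn": 0,"jaw": 1},{"dx": -15,"dy": 30,"dz": 0,"turn": 0,"jaw": 1},{"dx": -18,"dy": 41,"dz": 0,"turn": 0,"jaw": 1},{"dx": -21,"dy": 52,"dz": 0,"turn": 0,"jaw": 1}])

```text
time: 9.55
tool_pos: [0.6422, 0.2002, 0.1574]
tool_rot: [0.007, 0.062, 0.998, -0.001]
contact_force: [12.7, -10.6, -2.6]
gripper_width: 0.209
grasp_force: 59.7
```

Emit:
apply_moves(series=[{"dx": -2,"dy": 11,"dz": 0,"turn": 0,"jaw": 1},{"dx": -3,"dy": 22,"dz": 0,"turn": 0,"jaw": 1},{"dx": -3,"dy": 33,"dz": 0,"turn": 0,"jaw": 1},{"dx": -1,"dy": 48,"dz": 0,"turn": 0,"jaw": 1},{"dx": -1,"dy": 48,"dz": 0,"turn": 0,"jaw": 1}])

```text
time: 9.97
tool_pos: [0.6468, 0.2518, 0.1573]
tool_rot: [0.004, 0.061, 0.998, 0.001]
contact_force: [7.7, -2.6, 0.4]
gripper_width: 0.215
grasp_force: 60.1
```

Emit:
apply_moves(series=[{"dx": 0,"dy": 0,"dz": 0,"turn": 0,"jaw": 0.5},{"dx": 0,"dy": 0,"dz": 0,"turn": 0,"jaw": 0.5},{"dx": 0,"dy": 0,"dz": 0,"turn": 0,"jaw": 0.5},{"dx": 0,"dy": 0,"dz": -40,"turn": 0,"jaw": 0.5},{"dx": 0,"dy": 0,"dz": -80,"turn": 0,"jaw": 0}])

```text
time: 10.38
tool_pos: [0.6411, 0.2495, 0.2312]
tool_rot: [-0.005, 0.062, 0.998, -0.001]
contact_force: [1.6, -0.1, 0.2]
gripper_width: 0.628
grasp_force: 0.0
```

```bash
cat >> h.py <<'E'
CP=np.array([.4806,.1348]);CY=-.1268
def C(w): return np.round(R.from_euler('z',-CY).as_matrix()@(np.array(w)-[*CP,0])*1e3,1)
def bottles():
    t=[]
    for n in ['top','scene']:
        f=grab_frame(n)
        for r in spotter.outline_of(f,'bottle1'):
            if r['region'].sum()>1200: continue
            s=fitcyl([(f,cen(r))],BOT,0,at_z(f,[cen(r)],.04)[0,:2]); t.append((n,round(r['conf'],2),np.round(s.x,4).tolist(),r['region'].sum()))
    return t
E
python3 - <<'E'
from h import *
s=state(); print(s['tool_pos'],s['time'],s['contact_force'],R_tool()[:,1])
print(*bottles(),sep='\n')
E
```

```text
[0.64106152 0.24949521 0.23117001] 10.3833 [ 1.56820131 -0.06645644  0.18716585] [ 0.12371605  0.99231303 -0.0030317 ]
('top', 0.84, [0.4417, -0.2052], np.int64(260))
('top', 0.83, [0.5705, -0.2481], np.int64(254))
('top', 0.62, [0.5743, -0.3782], np.int64(284))
('scene', 0.97, [0.441, -0.206], np.int64(365))
('scene', 0.71, [0.5765, -0.379], np.int64(452))
('scene', 0.57, [0.5725, -0.2479], np.int64(456))
```

The bar is swung to about 1.7 rad and released. I'll take a close look at the wells on the way, to refine their centres.

Emit:
apply_moves(series=[{"dx": 29,"dy": -27,"dz": 0,"turn": 0,"jaw": 0},{"dx": 58,"dy": -54,"dz": 0,"turn": 0,"jaw": 0},{"dx": 87,"dy": -81,"dz": 0,"turn": 0,"jaw": 0},{"dx": 116,"dy": -108,"dz": 0,"turn": 0,"jaw": 0},{"dx": 140,"dy": -134,"dz": 0,"turn": 0,"jaw": 0}])

```text
time: 11.0
tool_pos: [0.4851, 0.1335, 0.2324]
tool_rot: [-0.002, 0.062, 0.998, -0.0]
contact_force: [1.1, -1.3, 0.9]
gripper_width: 0.999
grasp_force: 0.0
```

Emit:
apply_moves(series=[{"dx": 0,"dy": 0,"dz": 0,"turn": 0,"jaw": 0},{"dx": 0,"dy": 0,"dz": 0,"turn": 0,"jaw": 0},{"dx": 0,"dy": 0,"dz": 0,"turn": 0,"jaw": 0}])

```text
time: 11.25
tool_pos: [0.488, 0.1344, 0.2343]
tool_rot: [-0.001, 0.062, 0.998, 0.0]
contact_force: [0.0, 1.5, 0.5]
gripper_width: 0.999
grasp_force: 0.0
```

```bash
python3 - <<'E'
from h import *
import pickle
f=grab_frame('wrist'); pickle.dump({k:f[k] for k in ('pixels','mtx','dist_coeffs','camera_from_world')},open('w8.pkl','wb')); s=state(); print(s['tool_pos'],s['time'],R_tool()[:,1])
W=lambda p:[*(CP+R.from_euler('z',CY).as_matrix()[:2,:2]@np.array(p[:2])/1e3),p[2]/1e3]
i=cv2.resize(f['pixels'][70:300,170:470,::-1],None,fx=2.6,fy=2.6,interpolation=cv2.INTER_CUBIC)
i=cv2.convertScaleAbs(i,alpha=1.7,beta=15)
a=np.linspace(0,2*np.pi,60)
for x,y in [(31,40),(31,-40),(-31,40),(-31,-40)]:
    q=proj(f,[W((x+27*np.cos(t),y+27*np.sin(t),44)) for t in a]); q=((q-[170,70])*2.6).astype(int)
    for p in q: cv2.circle(i,p.tolist(),1,(0,0,255),-1)
    print((x,y),np.round((proj(f,W((x,y,44)))-[170,70])*2.6))
cv2.imwrite('pics/w8c.png',i)
E
```

```text
[0.48856635 0.13466724 0.23470827] 11.3 [1.23395961e-01 9.92357498e-01 1.80804716e-04]
(31, 40) [[481. 336.]]
(31, -40) [[302. 336.]]
(-31, 40) [[486. 196.]]
(-31, -40) [[297. 196.]]
```

View pics/w8c.png

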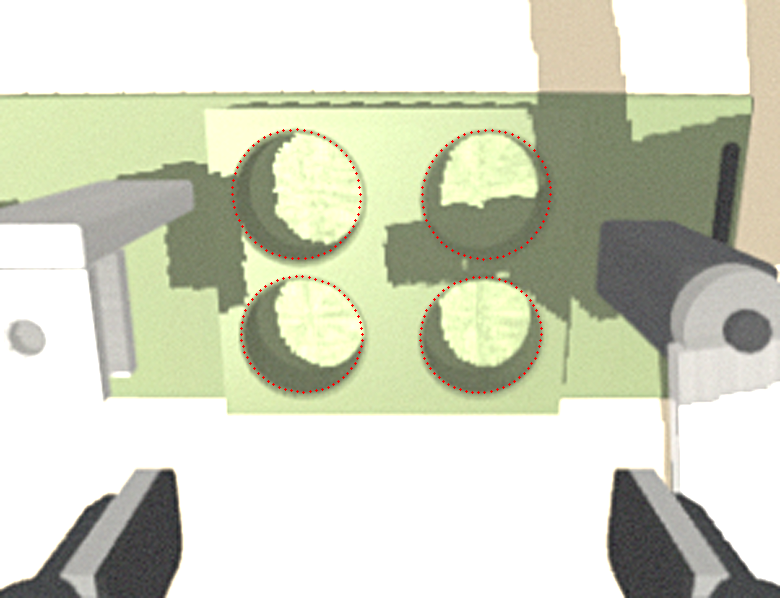

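The overlaid rims match the wells within about 1 mm, so the carrier pose holds. I'll go above the nearest bottle at (0.4415,-0.2055).

Emit:
apply_moves(series=[{"dx": 1,"dy": -40,"dz": 0,"turn": 0,"jaw": 0},{"dx": 1,"dy": -80,"dz": 0,"turn": 0,"jaw": 0},{"dx": 2,"dy": -120,"dz": 0,"turn": 0,"jaw": 0},{"dx": 2,"dy": -160,"dz": 0,"turn": 0,"jaw": 0},{"dx": 3,"dy": -200,"dz": 0,"turn": 0,"jaw": 0}])

```text
time: 11.72
tool_pos: [0.4613, -0.065, 0.2354]
tool_rot: [0.0, 0.061, 0.998, 0.0]
contact_force: [1.0, -0.3, 0.1]
gripper_width: 0.998
grasp_force: 0.0
```

Emit:
apply_moves(series=[{"dx": 1,"dy": -40,"dz": 0,"turn": 0,"jaw": 0},{"dx": 1,"dy": -80,"dz": 0,"turn": 0,"jaw": 0},{"dx": 2,"dy": -120,"dz": 0,"turn": 0,"jaw": 0},{"dx": 2,"dy": -143,"dz": 0,"turn": 0,"jaw": 0},{"dx": 2,"dy": -143,"dz": 0,"turn": 0,"jaw": 0}])

```text
time: 12.13
tool_pos: [0.4413, -0.2094, 0.2353]
tool_rot: [-0.0, 0.064, 0.998, -0.001]
contact_force: [0.2, 0.2, -0.5]
gripper_width: 1.0
grasp_force: 0.0
```

Emit:
apply_moves(series=[{"dx": 0,"dy": 0,"dz": 0,"turn": 0,"jaw": 0},{"dx": 0,"dy": 0,"dz": 0,"turn": 0,"jaw": 0},{"dx": 0,"dy": 0,"dz": 0,"turn": 0,"jaw": 0}])

```text
time: 12.38
tool_pos: [0.4416, -0.2044, 0.235]
tool_rot: [-0.0, 0.061, 0.998, 0.0]
contact_force: [-0.3, 1.0, 0.1]
gripper_width: 1.003
grasp_force: 0.0
```

```bash
cat >> h.py <<'E'
def near():
    """bottle next to the TCP, from the wrist picture: world xy and offset in tool mm"""
    f=grab_frame('wrist'); s=state(); t=np.array(s['tool_pos']); M=R_tool(); print('tool',np.round(t,4),'ty',np.round(M[:,1],4),'t',round(s['time'],1))
    for r in spotter.outline_of(f,'bottle1'):
        A=r['region'].sum()
        if A<1000: continue
        e=np.array(r['extent'])
        p=fitcyl([(f,cen(r))],BOT,0,t[:2])
        q=least_squares(lambda v:ext(f,hullpts(*v,0,BOT))-e,p.x)
        g=lambda v:np.round((M.T@(np.r_[v,0]-np.r_[t[:2],0]))[:2]*1e3,1)
        print(round(r['conf'],2),e,'centroid',np.round(p.x,4),g(p.x),'extent',np.round(q.x,4),g(q.x),'res',np.round(q.fun,1))
    return f
E
python3 - <<'E'
from h import *
f=near();save(f,'w9')
E
```

```text
tool [ 0.4415 -0.2043  0.2351] ty [1.214e-01 9.926e-01 4.000e-04] t 12.4
0.92 [280.4 248.9 318.4 325. ] centroid [ 0.5705 -0.2471] [-133.2  -26.8] extent [ 0.5727 -0.2472] [-135.4  -26.7] res [-1.3 -0.5  1.5  0.5]
0.87 [296.3 149.7 342.2 209.9] centroid [ 0.4394 -0.2044] [ 2.1 -0.3] extent [ 0.4394 -0.206 ] [ 1.9 -1.9] res [-0.2  0.4  0.2 -0.3]
```

View pics/w9.png

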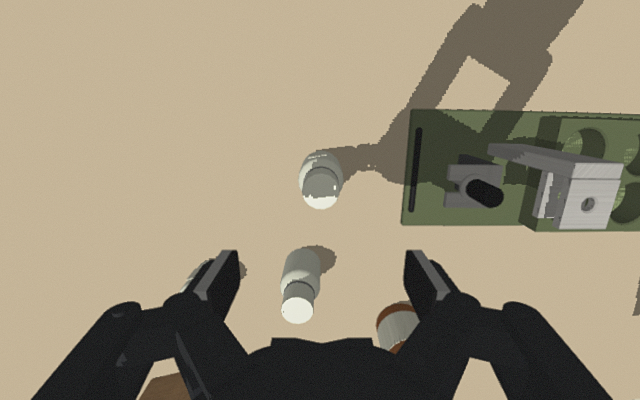

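The nearest bottle is at (320,180), with extent-fit residuals under 0.4 px and an offset of (+2,-2) mm. Descend and grip the cap.

Emit:
apply_moves(series=[{"dx": 2,"dy": -2,"dz": 38,"turn": 0,"jaw": 0.2},{"dx": 2,"dy": -2,"dz": 76,"turn": 0,"jaw": 0.2},{"dx": 2,"dy": -2,"dz": 114,"turn": 0,"jaw": 0.2},{"dx": 2,"dy": -2,"dz": 143,"turn": 0,"jaw": 0.2},{"dx": 2,"dy": -2,"dz": 143,"turn": 0,"jaw": 0.2}])

```text
time: 12.9
tool_pos: [0.4346, -0.2034, 0.0854]
tool_rot: [-0.006, 0.061, 0.998, 0.003]
contact_force: [-0.6, 0.3, -1.0]
gripper_width: 0.797
grasp_force: 0.0
```

Emit:
apply_moves(series=[{"dx": 0,"dy": 0,"dz": 0,"turn": 0,"jaw": 1},{"dx": 0,"dy": 0,"dz": 0,"turn": 0,"jaw": 1},{"dx": 0,"dy": 0,"dz": 0,"turn": 0,"jaw": 1},{"dx": 0,"dy": 0,"dz": 0,"turn": 0,"jaw": 1},{"dx": 0,"dy": 0,"dz": 0,"turn": 0,"jaw": 1}])

```text
time: 13.32
tool_pos: [0.4407, -0.208, 0.0954]
tool_rot: [0.002, 0.062, 0.998, -0.001]
contact_force: [0.9, 2.8, 6.8]
gripper_width: 0.406
grasp_force: 59.8
```

Emit:
apply_moves(series=[{"dx": 0,"dy": 0,"dz": 0,"turn": 0,"jaw": 1},{"dx": 0,"dy": 0,"dz": 0,"turn": 0,"jaw": 1}])

```text
time: 13.48
tool_pos: [0.4407, -0.208, 0.0955]
tool_rot: [0.002, 0.062, 0.998, -0.001]
contact_force: [-0.0, 1.7, 7.4]
gripper_width: 0.403
grasp_force: 59.9
```

Emit:
apply_moves(series=[{"dx": 0,"dy": 0,"dz": -25,"turn": 0,"jaw": 1},{"dx": 0,"dy": 0,"dz": -60,"turn": 0,"jaw": 1},{"dx": 0,"dy": 0,"dz": -100,"turn": 0,"jaw": 1},{"dx": 0,"dy": 0,"dz": -140,"turn": 0,"jaw": 1},{"dx": 0,"dy": 0,"dz": -172,"turn": 0,"jaw": 1}])

```text
time: 13.9
tool_pos: [0.4391, -0.2075, 0.2685]
tool_rot: [0.002, 0.062, 0.998, -0.001]
contact_force: [1.6, -0.8, -1.2]
gripper_width: 0.401
grasp_force: 60.0
```

Emit:
apply_moves(series=[{"dx": 3,"dy": 30,"dz": 0,"turn": 0,"jaw": 1},{"dx": 6,"dy": 60,"dz": 0,"turn": 0,"jaw": 1},{"dx": 10,"dy": 95,"dz": 0,"turn": 0,"jaw": 1},{"dx": 14,"dy": 130,"dz": 0,"turn": 0,"jaw": 1},{"dx": 18,"dy": 165,"dz": 0,"turn": 0,"jaw": 1}])

```text
time: 14.32
tool_pos: [0.441, -0.04, 0.2652]
tool_rot: [0.001, 0.062, 0.998, -0.0]
contact_force: [1.2, -0.3, -1.6]
gripper_width: 0.402
grasp_force: 60.2
```

Emit:
apply_moves(series=[{"dx": 3,"dy": 35,"dz": 0,"turn": 0,"jaw": 1},{"dx": 6,"dy": 70,"dz": 0,"turn": 0,"jaw": 1},{"dx": 10,"dy": 105,"dz": 0,"turn": 0,"jaw": 1},{"dx": 13,"dy": 130,"dz": 0,"turn": 0,"jaw": 1},{"dx": 14,"dy": 140,"dz": 0,"turn": 0,"jaw": 1}])

```text
time: 14.73
tool_pos: [0.4443, 0.1022, 0.265]
tool_rot: [0.001, 0.06, 0.998, 0.0]
contact_force: [-0.5, -0.0, -1.3]
gripper_width: 0.402
grasp_force: 60.4
```

Emit:
apply_moves(series=[{"dx": 0,"dy": 0,"dz": 0,"turn": 0,"jaw": 1},{"dx": 0,"dy": 0,"dz": 0,"turn": 0,"jaw": 1},{"dx": 0,"dy": 0,"dz": 0,"turn": 0,"jaw": 1},{"dx": 0,"dy": 0,"dz": 0,"turn": 0,"jaw": 1},{"dx": 0,"dy": 0,"dz": 0,"turn": 0,"jaw": 1}])

```text
time: 15.15
tool_pos: [0.4448, 0.0984, 0.2643]
tool_rot: [0.0, 0.063, 0.998, -0.0]
contact_force: [-0.3, 0.1, -1.0]
gripper_width: 0.398
grasp_force: 60.5
```

```bash
cat >> h.py <<'E'
def held(zoff,i=0):
    f=grab_frame('wrist'); s=state(); t=np.array(s['tool_pos']); M=R_tool(); print('tool',np.round(t,4),'t',round(s['time'],1),'carrier',C(t))
    P=[(z,r) for z,r in BOT[:2]]
    for r in spotter.outline_of(f,'bottle1')[:4]:
        e=np.array(r['extent']); A=r['region'].sum()
        if A<2500: print('small',e,A); continue
        h=lambda v:hullpts(*v,t[2]-zoff,BOT)
        # left, top, right edges only (bottom may be hidden by the gripper)
        q=least_squares(lambda v:(ext(f,h(v))-e)[:3],t[:2]); v=q.x
        print(round(r['conf'],2),e,A,'at',np.round(v,4),C(np.r_[v,0])[:2],'rel tool',np.round((M.T@(np.r_[v,0]-np.r_[t[:2],0]))[:2]*1e3,1),'res',np.round(q.fun,1))
    return f
E
python3 - <<'E'
from h import *
f=held(.0955); save(f,'w10')
E
```

```text
tool [0.4448 0.0985 0.2643] t 15.2 carrier [-31.  -40.5 264.3]
0.89 [281.8 177.4 361.  304.7] 8176 at [0.445  0.0987] [-30.7 -40.3] rel tool [-0.2  0.3] res [-1.2  0.1  1.2]
small [  0.  268.1  59.3 324.2] 2019
0.63 [ 55.1 258.1 132.4 324.3] 2738 at [ 0.5071 -0.0712] [  52.4 -201. ] rel tool [ -83.2 -160.6] res [-29.9  10.2  41.9]
0.32 [168.7 133.7 498.8 400. ] 30679 at [0.4007 0.1186] [-77.2 -26.2] rel tool [46.2 14.4] res [ 133.5  -16.9 -102.4]
```

Held bottle measured at carrier (-30.7,-40.3), right on well 4. Lowering.

Emit:
apply_moves(series=[{"dx": 0,"dy": 0,"dz": 35,"turn": 0,"jaw": 1},{"dx": 0,"dy": 0,"dz": 70,"turn": 0,"jaw": 1},{"dx": 0,"dy": 0,"dz": 100,"turn": 0,"jaw": 1},{"dx": 0,"dy": 0,"dz": 112,"turn": 0,"jaw": 1},{"dx": 0,"dy": 0,"dz": 112,"turn": 0,"jaw": 1}])

```text
time: 15.67
tool_pos: [0.4421, 0.099, 0.1484]
tool_rot: [-0.004, 0.062, 0.998, -0.0]
contact_force: [-0.0, -0.7, -0.8]
gripper_width: 0.399
grasp_force: 60.4
```

Emit:
apply_moves(series=[{"dx": 0,"dy": 0,"dz": 0,"turn": 0,"jaw": 1},{"dx": 0,"dy": 0,"dz": 0,"turn": 0,"jaw": 1},{"dx": 0,"dy": 0,"dz": 10,"turn": 0,"jaw": 1},{"dx": 0,"dy": 0,"dz": 20,"turn": 0,"jaw": 1},{"dx": 0,"dy": 0,"dz": 20,"turn": 0,"jaw": 1}])

```text
time: 16.08
tool_pos: [0.4484, 0.0982, 0.137]
tool_rot: [0.004, 0.062, 0.998, -0.002]
contact_force: [-0.9, -6.3, 14.4]
gripper_width: 0.405
grasp_force: 65.6
```

Emit:
apply_moves(series=[{"dx": 0,"dy": 0,"dz": 8,"turn": 0,"jaw": 1},{"dx": 0,"dy": 0,"dz": 16,"turn": 0,"jaw": 1},{"dx": 0,"dy": 0,"dz": 22,"turn": 0,"jaw": 1},{"dx": 0,"dy": 0,"dz": 24,"turn": 0,"jaw": 1},{"dx": 0,"dy": 0,"dz": 24,"turn": 0,"jaw": 1}])

```text
time: 16.5
tool_pos: [0.4479, 0.0983, 0.1101]
tool_rot: [0.005, 0.062, 0.998, -0.001]
contact_force: [5.9, -3.8, -0.8]
gripper_width: 0.4
grasp_force: 63.5
```

Emit:
apply_moves(series=[{"dx": 0,"dy": 0,"dz": 2,"turn": 0,"jaw": 1},{"dx": 0,"dy": 0,"dz": 4,"turn": 0,"jaw": 1},{"dx": 0,"dy": 0,"dz": 5,"turn": 0,"jaw": 1},{"dx": 0,"dy": 0,"dz": 5,"turn": 0,"jaw": 1}])

```text
time: 16.83
tool_pos: [0.4482, 0.0983, 0.1056]
tool_rot: [0.005, 0.062, 0.998, -0.001]
contact_force: [5.2, -5.0, 1.2]
gripper_width: 0.403
grasp_force: 63.8
```

Emit:
apply_moves(series=[{"dx": 0,"dy": 0,"dz": 1,"turn": 0,"jaw": 1},{"dx": 0,"dy": 0,"dz": 1,"turn": 0,"jaw": 0.35},{"dx": 0,"dy": 0,"dz": 1,"turn": 0,"jaw": 0.35},{"dx": 0,"dy": 0,"dz": 1,"turn": 0,"jaw": 0.35},{"dx": 0,"dy": 0,"dz": -20,"turn": 0,"jaw": 0.35}])

```text
time: 17.25
tool_pos: [0.4436, 0.1018, 0.121]
tool_rot: [-0.001, 0.061, 0.998, 0.002]
contact_force: [-0.7, -0.4, -1.1]
gripper_width: 0.647
grasp_force: 0.0
```

Emit:
apply_moves(series=[{"dx": 0,"dy": 0,"dz": -35,"turn": 0,"jaw": 0.35},{"dx": 0,"dy": 0,"dz": -70,"turn": 0,"jaw": 0},{"dx": 0,"dy": 0,"dz": -110,"turn": 0,"jaw": 0},{"dx": 0,"dy": 0,"dz": -110,"turn": 0,"jaw": 0},{"dx": 0,"dy": 0,"dz": -110,"turn": 0,"jaw": 0}])

```text
time: 17.67
tool_pos: [0.4466, 0.0998, 0.2371]
tool_rot: [0.004, 0.062, 0.998, 0.001]
contact_force: [-0.4, -0.1, -0.1]
gripper_width: 1.004
grasp_force: 0.0
```

```bash
cat >> h.py <<'E'
def seated(z0=.010):
    f=grab_frame('wrist'); t=np.array(state()['tool_pos']); print('tool',np.round(t,4))
    P=[(.034,25)]+BOT[1:]   # part above the well
    for r in spotter.outline_of(f,'bottle1'):
        e=np.array(r['extent']);A=r['region'].sum()
        if A<600 or A>9000: continue
        q=least_squares(lambda v:ext(f,hullpts(*v,z0,P))-e,t[:2]); print(round(r['conf'],2),e,A,C(np.r_[q.x,0])[:2],'res',np.round(q.fun,1))
    return f
E
python3 - <<'E'
from h import *
seated()
E
```

```text
tool [0.4452 0.0996 0.2345]
0.9 [298.1 151.1 341.5 211.7] 2098 [-32.6 -40.1] res [-2.1  1.8  2.1 -1.5]
0.71 [  0.  274.2  45.  325.3] 1452 [ 121.8 -413.3] res [-17.8  -4.4  19.2   6.8]
0.57 [ 31.8 264.7 117.  339.3] 3076 [ 120.1 -343.3] res [ 4.1  5.1 -4.5 -5.5]
```

Bottle A is seated in well 4. On to bottle B, at about (0.5715,-0.248).

Emit:
apply_moves(series=[{"dx": -17,"dy": -33,"dz": 0,"turn": 0,"jaw": 0},{"dx": -34,"dy": -66,"dz": 0,"turn": 0,"jaw": 0},{"dx": -51,"dy": -99,"dz": 0,"turn": 0,"jaw": 0},{"dx": -68,"dy": -132,"dz": 0,"turn": 0,"jaw": 0},{"dx": -85,"dy": -165,"dz": 0,"turn": 0,"jaw": 0}])

```text
time: 18.18
tool_pos: [0.5078, -0.0761, 0.2307]
tool_rot: [-0.002, 0.062, 0.998, 0.001]
contact_force: [0.7, -0.2, 0.0]
gripper_width: 1.001
grasp_force: 0.0
```

Emit:
apply_moves(series=[{"dx": -17,"dy": -33,"dz": 0,"turn": 0,"jaw": 0},{"dx": -34,"dy": -66,"dz": 0,"turn": 0,"jaw": 0},{"dx": -51,"dy": -99,"dz": 0,"turn": 0,"jaw": 0},{"dx": -68,"dy": -132,"dz": 0,"turn": 0,"jaw": 0},{"dx": -83,"dy": -164,"dz": 0,"turn": 0,"jaw": 0}])

```text
time: 18.6
tool_pos: [0.5702, -0.2492, 0.2302]
tool_rot: [-0.002, 0.062, 0.998, 0.001]
contact_force: [1.0, 0.4, 0.1]
gripper_width: 0.999
grasp_force: 0.0
```

Emit:
apply_moves(series=[{"dx": 0,"dy": 0,"dz": 0,"turn": 0,"jaw": 0},{"dx": 0,"dy": 0,"dz": 0,"turn": 0,"jaw": 0},{"dx": 0,"dy": 0,"dz": 0,"turn": 0,"jaw": 0},{"dx": 0,"dy": 0,"dz": 0,"turn": 0,"jaw": 0}])

```text
time: 18.93
tool_pos: [0.5701, -0.2464, 0.232]
tool_rot: [-0.001, 0.061, 0.998, 0.001]
contact_force: [0.7, 0.6, 0.8]
gripper_width: 0.997
grasp_force: 0.0
```

```bash
python3 - <<'E'
from h import *
near()
E
```

```text
tool [ 0.5703 -0.2464  0.2325] ty [1.222e-01 9.925e-01 8.000e-04] t 19.0
0.95 [298.  152.5 343.3 215. ] centroid [ 0.5704 -0.2466] [-0.2 -0.2] extent [ 0.5714 -0.2468] [-1.2 -0.3] res [-0.6  0.9  0.6 -0.7]
0.65 [167.1 168.8 238.8 229.1] centroid [ 0.5726 -0.3772] [ -18.2 -129.6] extent [ 0.5723 -0.3782] [ -18.1 -130.7] res [-0.6 -1.7  0.8  1.4]
```

Emit:
apply_moves(series=[{"dx": -1,"dy": 0,"dz": 38,"turn": 0,"jaw": 0.2},{"dx": -1,"dy": 0,"dz": 76,"turn": 0,"jaw": 0.2},{"dx": -1,"dy": 0,"dz": 114,"turn": 0,"jaw": 0.2},{"dx": -1,"dy": 0,"dz": 140,"turn": 0,"jaw": 0.2},{"dx": -1,"dy": 0,"dz": 140,"turn": 0,"jaw": 0.2}])

```text
time: 19.45
tool_pos: [0.5672, -0.2443, 0.0858]
tool_rot: [-0.006, 0.061, 0.998, 0.003]
contact_force: [-1.1, 0.7, -0.9]
gripper_width: 0.8
grasp_force: 0.0
```

Emit:
apply_moves(series=[{"dx": 0,"dy": 0,"dz": 0,"turn": 0,"jaw": 0.2},{"dx": 0,"dy": 0,"dz": 0,"turn": 0,"jaw": 1},{"dx": 0,"dy": 0,"dz": 0,"turn": 0,"jaw": 1},{"dx": 0,"dy": 0,"dz": 0,"turn": 0,"jaw": 1},{"dx": 0,"dy": 0,"dz": 0,"turn": 0,"jaw": 1}])

```text
time: 19.87
tool_pos: [0.5737, -0.2486, 0.097]
tool_rot: [0.003, 0.062, 0.998, -0.001]
contact_force: [0.5, 1.2, 6.1]
gripper_width: 0.408
grasp_force: 59.5
```

Emit:
apply_moves(series=[{"dx": 0,"dy": 0,"dz": 0,"turn": 0,"jaw": 1},{"dx": 0,"dy": 0,"dz": 0,"turn": 0,"jaw": 1},{"dx": 0,"dy": 0,"dz": 0,"turn": 0,"jaw": 1}])

```text
time: 20.12
tool_pos: [0.5737, -0.2486, 0.097]
tool_rot: [0.003, 0.062, 0.998, -0.001]
contact_force: [-0.7, 0.8, 6.9]
gripper_width: 0.4
grasp_force: 59.5
```

Emit:
apply_moves(series=[{"dx": 0,"dy": 0,"dz": -25,"turn": 0,"jaw": 1},{"dx": 0,"dy": 0,"dz": -60,"turn": 0,"jaw": 1},{"dx": 0,"dy": 0,"dz": -100,"turn": 0,"jaw": 1},{"dx": 0,"dy": 0,"dz": -140,"turn": 0,"jaw": 1},{"dx": 0,"dy": 0,"dz": -172,"turn": 0,"jaw": 1}])

```text
time: 20.53
tool_pos: [0.5722, -0.2482, 0.2698]
tool_rot: [0.002, 0.062, 0.998, -0.001]
contact_force: [1.8, -0.2, -0.3]
gripper_width: 0.4
grasp_force: 60.0
```

Emit:
apply_moves(series=[{"dx": 8,"dy": 25,"dz": 0,"turn": 0,"jaw": 1},{"dx": 19,"dy": 60,"dz": 0,"turn": 0,"jaw": 1},{"dx": 30,"dy": 95,"dz": 0,"turn": 0,"jaw": 1},{"dx": 42,"dy": 130,"dz": 0,"turn": 0,"jaw": 1},{"dx": 53,"dy": 165,"dz": 0,"turn": 0,"jaw": 1}])

```text
time: 20.95
tool_pos: [0.5389, -0.0763, 0.2661]
tool_rot: [0.001, 0.062, 0.998, -0.0]
contact_force: [1.5, 0.6, -1.1]
gripper_width: 0.4
grasp_force: 60.1
```

Emit:
apply_moves(series=[{"dx": 11,"dy": 35,"dz": 0,"turn": 0,"jaw": 1},{"dx": 22,"dy": 70,"dz": 0,"turn": 0,"jaw": 1},{"dx": 33,"dy": 105,"dz": 0,"turn": 0,"jaw": 1},{"dx": 44,"dy": 140,"dz": 0,"turn": 0,"jaw": 1},{"dx": 53,"dy": 164,"dz": 0,"turn": 0,"jaw": 1}])

```text
time: 21.37
tool_pos: [0.5064, 0.0943, 0.2662]
tool_rot: [0.001, 0.061, 0.998, 0.0]
contact_force: [-0.1, -0.0, -1.3]
gripper_width: 0.399
grasp_force: 60.1
```

Emit:
apply_moves(series=[{"dx": 0,"dy": 0,"dz": 0,"turn": 0,"jaw": 1},{"dx": 0,"dy": 0,"dz": 0,"turn": 0,"jaw": 1},{"dx": 0,"dy": 0,"dz": 0,"turn": 0,"jaw": 1},{"dx": 0,"dy": 0,"dz": 0,"turn": 0,"jaw": 1},{"dx": 0,"dy": 0,"dz": 0,"turn": 0,"jaw": 1}])

```text
time: 21.78
tool_pos: [0.5074, 0.0906, 0.2653]
tool_rot: [0.0, 0.063, 0.998, -0.0]
contact_force: [-0.0, -0.1, -1.0]
gripper_width: 0.401
grasp_force: 60.4
```

```bash
python3 - <<'E'
from h import *
held(.097)
E
```

```text
tool [0.5074 0.0906 0.2653] t 21.8 carrier [ 32.2 -40.4 265.3]
small [299.5  96.6 343.  143.6] 1660
small [  0.  228.8  50.1 279.4] 1603
0.56 [282.9 171.6 361.2 301.8] 7947 at [0.5035 0.0919] [ 28.1 -39.7] rel tool [4.1 0.7] res [-1.6  0.2  1.6]
0.33 [156.2  84.3 510.9 327.1] 38983 at [0.4393 0.114 ] [-38.4 -25.8] rel tool [70.6 14.7] res [ 145.7  -12.7 -110.5]
```

Emit:
apply_moves(series=[{"dx": -3,"dy": 0,"dz": 35,"turn": 0,"jaw": 1},{"dx": -3,"dy": 0,"dz": 70,"turn": 0,"jaw": 1},{"dx": -3,"dy": 0,"dz": 100,"turn": 0,"jaw": 1},{"dx": -3,"dy": 0,"dz": 112,"turn": 0,"jaw": 1},{"dx": -3,"dy": 0,"dz": 112,"turn": 0,"jaw": 1}])

```text
time: 22.3
tool_pos: [0.5076, 0.0908, 0.1491]
tool_rot: [-0.004, 0.062, 0.998, -0.0]
contact_force: [-0.4, -0.0, -1.6]
gripper_width: 0.404
grasp_force: 60.3
```

Emit:
apply_moves(series=[{"dx": 0,"dy": 0,"dz": 0,"turn": 0,"jaw": 1},{"dx": 0,"dy": 0,"dz": 0,"turn": 0,"jaw": 1},{"dx": 0,"dy": 0,"dz": 6,"turn": 0,"jaw": 1},{"dx": 0,"dy": 0,"dz": 12,"turn": 0,"jaw": 1},{"dx": 0,"dy": 0,"dz": 18,"turn": 0,"jaw": 1}])

```text
time: 22.72
tool_pos: [0.511, 0.0913, 0.1361]
tool_rot: [0.001, 0.062, 0.998, 0.0]
contact_force: [-0.4, -1.4, -0.8]
gripper_width: 0.402
grasp_force: 60.5
```

Emit:
apply_moves(series=[{"dx": 0,"dy": 0,"dz": 8,"turn": 0,"jaw": 1},{"dx": 0,"dy": 0,"dz": 16,"turn": 0,"jaw": 1},{"dx": 0,"dy": 0,"dz": 23,"turn": 0,"jaw": 1},{"dx": 0,"dy": 0,"dz": 27,"turn": 0,"jaw": 1},{"dx": 0,"dy": 0,"dz": 27,"turn": 0,"jaw": 1}])

```text
time: 23.13
tool_pos: [0.51, 0.0913, 0.1075]
tool_rot: [-0.0, 0.062, 0.998, -0.0]
contact_force: [0.2, -1.3, -1.9]
gripper_width: 0.401
grasp_force: 60.3
```

Emit:
apply_moves(series=[{"dx": 0,"dy": 0,"dz": 1,"turn": 0,"jaw": 1},{"dx": 0,"dy": 0,"dz": 2,"turn": 0,"jaw": 1},{"dx": 0,"dy": 0,"dz": 2,"turn": 0,"jaw": 1}])

```text
time: 23.38
tool_pos: [0.5105, 0.0913, 0.1071]
tool_rot: [0.0, 0.062, 0.998, -0.0]
contact_force: [-1.0, -0.5, 4.2]
gripper_width: 0.399
grasp_force: 61.1
```

Emit:
apply_moves(series=[{"dx": 0,"dy": 0,"dz": 0,"turn": 0,"jaw": 0.35},{"dx": 0,"dy": 0,"dz": 0,"turn": 0,"jaw": 0.35},{"dx": 0,"dy": 0,"dz": 0,"turn": 0,"jaw": 0.35},{"dx": 0,"dy": 0,"dz": -20,"turn": 0,"jaw": 0.35},{"dx": 0,"dy": 0,"dz": -55,"turn": 0,"jaw": 0.35}])

```text
time: 23.8
tool_pos: [0.507, 0.0911, 0.157]
tool_rot: [-0.005, 0.062, 0.998, -0.001]
contact_force: [0.0, 1.1, 0.2]
gripper_width: 0.648
grasp_force: 0.0
```

Emit:
apply_moves(series=[{"dx": 0,"dy": 0,"dz": -40,"turn": 0,"jaw": 0},{"dx": 0,"dy": 0,"dz": -75,"turn": 0,"jaw": 0},{"dx": 0,"dy": 0,"dz": -75,"turn": 0,"jaw": 0}])

```text
time: 24.05
tool_pos: [0.5142, 0.0915, 0.2456]
tool_rot: [0.008, 0.062, 0.998, 0.001]
contact_force: [0.4, -0.1, 1.5]
gripper_width: 0.998
grasp_force: 0.0
```

Emit:
apply_moves(series=[{"dx": -9,"dy": -34,"dz": 0,"turn": 0,"jaw": 0},{"dx": -18,"dy": -68,"dz": 0,"turn": 0,"jaw": 0},{"dx": -27,"dy": -102,"dz": 0,"turn": 0,"jaw": 0},{"dx": -36,"dy": -136,"dz": 0,"turn": 0,"jaw": 0},{"dx": -41,"dy": -153,"dz": 0,"turn": 0,"jaw": 0}])

```text
time: 24.47
tool_pos: [0.532, -0.0687, 0.236]
tool_rot: [0.0, 0.063, 0.998, -0.001]
contact_force: [0.2, 0.3, -0.7]
gripper_width: 1.004
grasp_force: 0.0
```

Emit:
apply_moves(series=[{"dx": -9,"dy": -34,"dz": 0,"turn": 0,"jaw": 0},{"dx": -18,"dy": -68,"dz": 0,"turn": 0,"jaw": 0},{"dx": -27,"dy": -102,"dz": 0,"turn": 0,"jaw": 0},{"dx": -36,"dy": -136,"dz": 0,"turn": 0,"jaw": 0},{"dx": -41,"dy": -153,"dz": 0,"turn": 0,"jaw": 0}])

```text
time: 24.88
tool_pos: [0.5536, -0.2259, 0.2358]
tool_rot: [-0.0, 0.063, 0.998, -0.001]
contact_force: [-0.3, -0.2, -0.1]
gripper_width: 1.001
grasp_force: 0.0
```

Emit:
apply_moves(series=[{"dx": -9,"dy": -34,"dz": 0,"turn": 0,"jaw": 0},{"dx": -18,"dy": -68,"dz": 0,"turn": 0,"jaw": 0},{"dx": -27,"dy": -102,"dz": 0,"turn": 0,"jaw": 0},{"dx": -36,"dy": -136,"dz": 0,"turn": 0,"jaw": 0},{"dx": -40,"dy": -152,"dz": 0,"turn": 0,"jaw": 0}])

```text
time: 25.3
tool_pos: [0.5745, -0.3815, 0.2355]
tool_rot: [-0.0, 0.063, 0.998, -0.0]
contact_force: [0.4, 1.1, -0.1]
gripper_width: 0.998
grasp_force: 0.0
```

Emit:
apply_moves(series=[{"dx": 0,"dy": 0,"dz": 0,"turn": 0,"jaw": 0},{"dx": 0,"dy": 0,"dz": 0,"turn": 0,"jaw": 0},{"dx": 0,"dy": 0,"dz": 0,"turn": 0,"jaw": 0},{"dx": 0,"dy": 0,"dz": 0,"turn": 0,"jaw": 0}])

```text
time: 25.63
tool_pos: [0.5748, -0.3768, 0.2362]
tool_rot: [-0.0, 0.061, 0.998, 0.0]
contact_force: [0.0, 0.5, -0.4]
gripper_width: 0.998
grasp_force: 0.0
```

```bash
python3 - <<'E'
from h import *
near()
E
```

```text
tool [ 0.5748 -0.3768  0.2363] ty [1.220e-01 9.925e-01 3.000e-04] t 25.7
0.96 [298.2 152.4 343.9 210.6] centroid [ 0.573  -0.3775] [ 1.7 -1. ] extent [ 0.5749 -0.3767] [-0.   0.1] res [-0.1 -0.8  0.1  0.6]
0.43 [535.6   1.2 637.2 114.8] centroid [ 0.4791 -0.0904] [129.9 272.5] extent [ 0.475  -0.0976] [133.2 264.9] res [-12.6  21.7   9.1 -31. ]
```

Emit:
apply_moves(series=[{"dx": 2,"dy": 0,"dz": 38,"turn": 0,"jaw": 0.2},{"dx": 2,"dy": 0,"dz": 76,"turn": 0,"jaw": 0.2},{"dx": 2,"dy": 0,"dz": 114,"turn": 0,"jaw": 0.2},{"dx": 2,"dy": 0,"dz": 142,"turn": 0,"jaw": 0.2},{"dx": 2,"dy": 0,"dz": 142,"turn": 0,"jaw": 0.2}])

```text
time: 26.15
tool_pos: [0.5687, -0.3738, 0.0858]
tool_rot: [-0.006, 0.061, 0.998, 0.004]
contact_force: [-0.3, 0.2, -0.9]
gripper_width: 0.797
grasp_force: 0.0
```

Emit:
apply_moves(series=[{"dx": 0,"dy": 0,"dz": 0,"turn": 0,"jaw": 0.2},{"dx": 0,"dy": 0,"dz": 0,"turn": 0,"jaw": 1},{"dx": 0,"dy": 0,"dz": 0,"turn": 0,"jaw": 1},{"dx": 0,"dy": 0,"dz": 0,"turn": 0,"jaw": 1},{"dx": 0,"dy": 0,"dz": 0,"turn": 0,"jaw": 1}])

```text
time: 26.57
tool_pos: [0.5746, -0.3791, 0.0984]
tool_rot: [0.003, 0.062, 0.998, -0.002]
contact_force: [0.5, 1.5, 6.8]
gripper_width: 0.406
grasp_force: 59.7
```

Emit:
apply_moves(series=[{"dx": 0,"dy": 0,"dz": 0,"turn": 0,"jaw": 1},{"dx": 0,"dy": 0,"dz": 0,"turn": 0,"jaw": 1},{"dx": 0,"dy": 0,"dz": 0,"turn": 0,"jaw": 1}])

```text
time: 26.82
tool_pos: [0.5746, -0.3791, 0.0984]
tool_rot: [0.003, 0.062, 0.998, -0.002]
contact_force: [-0.2, 1.1, 6.9]
gripper_width: 0.402
grasp_force: 59.7
```

Emit:
apply_moves(series=[{"dx": 0,"dy": 0,"dz": -25,"turn": 0,"jaw": 1},{"dx": 0,"dy": 0,"dz": -60,"turn": 0,"jaw": 1},{"dx": 0,"dy": 0,"dz": -100,"turn": 0,"jaw": 1},{"dx": 0,"dy": 0,"dz": -140,"turn": 0,"jaw": 1},{"dx": 0,"dy": 0,"dz": -172,"turn": 0,"jaw": 1}])

```text
time: 27.23
tool_pos: [0.5731, -0.3784, 0.271]
tool_rot: [0.002, 0.062, 0.998, -0.001]
contact_force: [0.8, -0.3, -1.0]
gripper_width: 0.401
grasp_force: 60.1
```

Emit:
apply_moves(series=[{"dx": 7,"dy": 20,"dz": 0,"turn": 0,"jaw": 1},{"dx": 16,"dy": 45,"dz": 0,"turn": 0,"jaw": 1},{"dx": 26,"dy": 75,"dz": 0,"turn": 0,"jaw": 1},{"dx": 36,"dy": 105,"dz": 0,"turn": 0,"jaw": 1},{"dx": 47,"dy": 135,"dz": 0,"turn": 0,"jaw": 1}])

```text
time: 27.65
tool_pos: [0.5423, -0.2371, 0.2671]
tool_rot: [0.001, 0.062, 0.998, -0.0]
contact_force: [-0.0, -0.3, -1.4]
gripper_width: 0.401
grasp_force: 60.1
```

Emit:
apply_moves(series=[{"dx": 10,"dy": 30,"dz": 0,"turn": 0,"jaw": 1},{"dx": 21,"dy": 60,"dz": 0,"turn": 0,"jaw": 1},{"dx": 31,"dy": 90,"dz": 0,"turn": 0,"jaw": 1},{"dx": 42,"dy": 120,"dz": 0,"turn": 0,"jaw": 1},{"dx": 47,"dy": 135,"dz": 0,"turn": 0,"jaw": 1}])

```text
time: 28.07
tool_pos: [0.5119, -0.0956, 0.2672]
tool_rot: [0.001, 0.061, 0.998, 0.0]
contact_force: [0.1, 0.2, -0.7]
gripper_width: 0.399
grasp_force: 60.2
```

Emit:
apply_moves(series=[{"dx": 10,"dy": 30,"dz": 0,"turn": 0,"jaw": 1},{"dx": 21,"dy": 60,"dz": 0,"turn": 0,"jaw": 1},{"dx": 31,"dy": 90,"dz": 0,"turn": 0,"jaw": 1},{"dx": 42,"dy": 120,"dz": 0,"turn": 0,"jaw": 1},{"dx": 47,"dy": 135,"dz": 0,"turn": 0,"jaw": 1}])

```text
time: 28.48
tool_pos: [0.4818, 0.044, 0.2672]
tool_rot: [0.001, 0.061, 0.998, 0.001]
contact_force: [0.0, 0.2, -0.6]
gripper_width: 0.403
grasp_force: 60.4
```

Emit:
apply_moves(series=[{"dx": 10,"dy": 30,"dz": 0,"turn": 0,"jaw": 1},{"dx": 21,"dy": 60,"dz": 0,"turn": 0,"jaw": 1},{"dx": 31,"dy": 90,"dz": 0,"turn": 0,"jaw": 1},{"dx": 40,"dy": 118,"dz": 0,"turn": 0,"jaw": 1},{"dx": 46,"dy": 133,"dz": 0,"turn": 0,"jaw": 1}])

```text
time: 28.9
tool_pos: [0.4528, 0.1815, 0.2673]
tool_rot: [0.001, 0.061, 0.998, 0.001]
contact_force: [0.5, -0.4, -2.3]
gripper_width: 0.402
grasp_force: 60.5
```

Emit:
apply_moves(series=[{"dx": 0,"dy": 0,"dz": 0,"turn": 0,"jaw": 1},{"dx": 0,"dy": 0,"dz": 0,"turn": 0,"jaw": 1},{"dx": 0,"dy": 0,"dz": 0,"turn": 0,"jaw": 1},{"dx": 0,"dy": 0,"dz": 0,"turn": 0,"jaw": 1},{"dx": 0,"dy": 0,"dz": 0,"turn": 0,"jaw": 1}])

```text
time: 29.32
tool_pos: [0.4538, 0.1781, 0.2664]
tool_rot: [0.0, 0.063, 0.998, -0.0]
contact_force: [-0.9, -0.3, -2.3]
gripper_width: 0.399
grasp_force: 60.6
```

```bash
python3 - <<'E'
from h import *
held(.0984)
E
```

```text
tool [0.4538 0.1781 0.2663] t 29.4 carrier [-32.1  39.6 266.3]
small [235.  201.3 281.  257. ] 1845
0.77 [283.6 176.2 362.2 301.9] 7695 at [0.4539 0.1794] [-32.2  40.9] rel tool [0.1 1.3] res [-0.9  0.1  0.9]
small [227.4 154.2 277.9 206. ] 1993
```

Emit:
apply_moves(series=[{"dx": -1,"dy": 0,"dz": 35,"turn": 0,"jaw": 1},{"dx": -1,"dy": 0,"dz": 70,"turn": 0,"jaw": 1},{"dx": -1,"dy": 0,"dz": 100,"turn": 0,"jaw": 1},{"dx": -1,"dy": 0,"dz": 112,"turn": 0,"jaw": 1},{"dx": -1,"dy": 0,"dz": 112,"turn": 0,"jaw": 1}])

```text
time: 29.83
tool_pos: [0.4521, 0.1779, 0.1503]
tool_rot: [-0.004, 0.062, 0.998, -0.001]
contact_force: [0.2, 0.0, -1.3]
gripper_width: 0.401
grasp_force: 60.6
```

Emit:
apply_moves(series=[{"dx": 0,"dy": 0,"dz": 0,"turn": 0,"jaw": 1},{"dx": 0,"dy": 0,"dz": 0,"turn": 0,"jaw": 1},{"dx": 0,"dy": 0,"dz": 6,"turn": 0,"jaw": 1},{"dx": 0,"dy": 0,"dz": 12,"turn": 0,"jaw": 1},{"dx": 0,"dy": 0,"dz": 18,"turn": 0,"jaw": 1}])

```text
time: 30.25
tool_pos: [0.4576, 0.179, 0.1401]
tool_rot: [0.004, 0.062, 0.998, 0.0]
contact_force: [1.7, -2.0, 2.2]
gripper_width: 0.401
grasp_force: 61.0
```

Emit:
apply_moves(series=[{"dx": 0,"dy": -0.5,"dz": 8,"turn": 0,"jaw": 1},{"dx": 0,"dy": -0.5,"dz": 16,"turn": 0,"jaw": 1},{"dx": 0,"dy": -0.5,"dz": 23,"turn": 0,"jaw": 1},{"dx": 0,"dy": -0.5,"dz": 27,"turn": 0,"jaw": 1},{"dx": 0,"dy": -0.5,"dz": 27,"turn": 0,"jaw": 1}])

```text
time: 30.67
tool_pos: [0.4547, 0.1782, 0.1087]
tool_rot: [0.0, 0.062, 0.998, -0.0]
contact_force: [2.3, -1.1, -2.0]
gripper_width: 0.4
grasp_force: 61.0
```

Emit:
apply_moves(series=[{"dx": 0,"dy": 0,"dz": 1,"turn": 0,"jaw": 1},{"dx": 0,"dy": 0,"dz": 2,"turn": 0,"jaw": 1},{"dx": 0,"dy": 0,"dz": 2,"turn": 0,"jaw": 1}])

```text
time: 30.92
tool_pos: [0.4553, 0.1783, 0.1084]
tool_rot: [0.001, 0.062, 0.998, -0.0]
contact_force: [1.7, -1.7, 5.2]
gripper_width: 0.397
grasp_force: 61.9
```

Floor contact, so it is seated. Release, rise and check everything.

Emit:
apply_moves(series=[{"dx": 0,"dy": 0,"dz": 0,"turn": 0,"jaw": 0.35},{"dx": 0,"dy": 0,"dz": 0,"turn": 0,"jaw": 0.35},{"dx": 0,"dy": 0,"dz": 0,"turn": 0,"jaw": 0.35},{"dx": 0,"dy": 0,"dz": -20,"turn": 0,"jaw": 0.35},{"dx": 0,"dy": 0,"dz": -55,"turn": 0,"jaw": 0.35}])

```text
time: 31.33
tool_pos: [0.4506, 0.1777, 0.1575]
tool_rot: [-0.006, 0.062, 0.998, -0.001]
contact_force: [0.3, 0.1, 0.2]
gripper_width: 0.651
grasp_force: 0.0
```

Emit:
apply_moves(series=[{"dx": 0,"dy": -10,"dz": -40,"turn": 0,"jaw": 0},{"dx": 10,"dy": -25,"dz": -80,"turn": 0,"jaw": 0},{"dx": 25,"dy": -40,"dz": -120,"turn": 0,"jaw": 0},{"dx": 45,"dy": -50,"dz": -150,"turn": 0,"jaw": 0},{"dx": 45,"dy": -50,"dz": -150,"turn": 0,"jaw": 0}])

```text
time: 31.75
tool_pos: [0.4039, 0.1341, 0.3209]
tool_rot: [0.006, 0.062, 0.998, 0.001]
contact_force: [0.8, 0.3, 0.6]
gripper_width: 1.001
grasp_force: 0.0
```

Emit:
apply_moves(series=[{"dx": 0,"dy": 0,"dz": 0,"turn": 0,"jaw": 0},{"dx": 0,"dy": 0,"dz": 0,"turn": 0,"jaw": 0},{"dx": 0,"dy": 0,"dz": 0,"turn": 0,"jaw": 0}])

```text
time: 32.0
tool_pos: [0.403, 0.1344, 0.31]
tool_rot: [-0.002, 0.062, 0.998, -0.0]
contact_force: [-0.9, 0.3, -0.5]
gripper_width: 1.0
grasp_force: 0.0
```

```bash
python3 - <<'E'
from h import *
f=seated(); print(*bottles(),sep='\n')
i=f['pixels'][20:400,100:600,::-1].copy()
a=np.linspace(0,2*np.pi,60)
Wd=lambda x,y,z:[*(CP+R.from_euler('z',CY).as_matrix()[:2,:2]@np.array([x,y])/1e3),z/1e3]
i=cv2.resize(i,None,fx=1.56,fy=1.56,interpolation=cv2.INTER_CUBIC)
for x,y in [(31,-40),(-31,40),(-31,-40)]:
    for p in proj(f,[Wd(x+18*np.cos(t),y+18*np.sin(t),112) for t in a]): cv2.circle(i,((p-[100,20])*1.56).astype(int).tolist(),1,(0,0,255),-1)
cv2.imwrite('pics/w11.png',i)
E
```

```text
tool [0.4031 0.1344 0.3098]
0.79 [283.2 181.7 317.7 227.5] 1398 [-31.9 -38. ] res [-1.3 -0.7  1.4  0.7]
0.7 [284.2 223.  317.6 273.1] 1331 [ 31.6 -38.7] res [-1.  -0.2  1.   0.2]
0.68 [339.6 178.5 379.5 226.9] 1441 [-34.7  41.8] res [ 0.5  0.8 -0.4 -0.7]
('top', 0.49, [0.5079, 0.0944], np.int64(229))
('top', 0.38, [0.4478, 0.0867], np.int64(79))
('scene', 0.85, [0.4249, 0.101], np.int64(258))
('scene', 0.83, [0.4418, 0.1818], np.int64(339))
('scene', 0.83, [0.4963, 0.0932], np.int64(334))
```

View pics/w11.png

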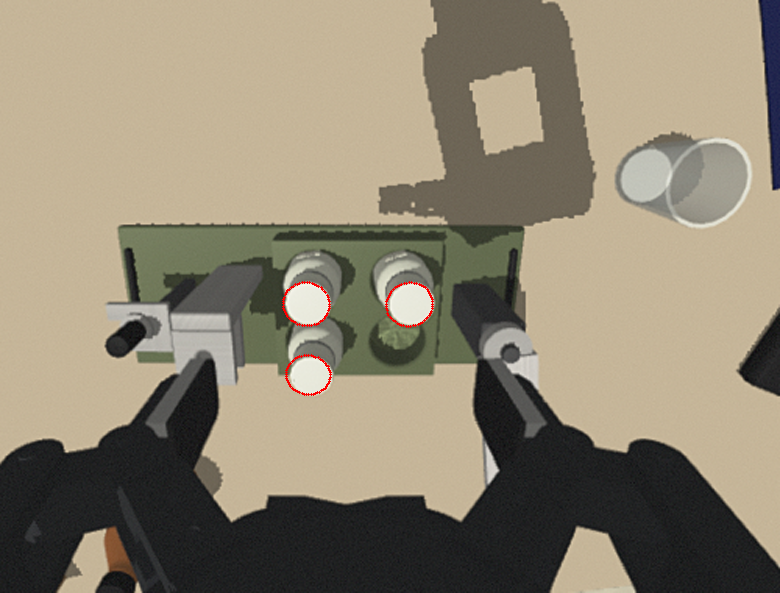

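All three caps sit inside their predicted circles, the fourth well is empty, and the pin still hangs in the notch. Now back to the knob, at about (0.647,0.252).

Emit:
apply_moves(series=[{"dx": -30,"dy": 20,"dz": 0,"turn": 0,"jaw": 0.3},{"dx": -62,"dy": 40,"dz": 0,"turn": 0,"jaw": 0.3},{"dx": -94,"dy": 60,"dz": 0,"turn": 0,"jaw": 0.3},{"dx": -126,"dy": 80,"dz": 10,"turn": 0,"jaw": 0.3},{"dx": -156,"dy": 100,"dz": 20,"turn": 0,"jaw": 0.3}])

```text
time: 32.72
tool_pos: [0.5729, 0.2153, 0.2921]
tool_rot: [0.001, 0.062, 0.998, 0.0]
contact_force: [0.1, -0.5, 0.5]
gripper_width: 0.702
grasp_force: 0.0
```

Emit:
apply_moves(series=[{"dx": -30,"dy": 20,"dz": 15,"turn": 0,"jaw": 0.3},{"dx": -60,"dy": 40,"dz": 30,"turn": 0,"jaw": 0.3},{"dx": -71,"dy": 47,"dz": 60,"turn": 0,"jaw": 0.3},{"dx": -71,"dy": 47,"dz": 80,"turn": 0,"jaw": 0.3},{"dx": -71,"dy": 47,"dz": 80,"turn": 0,"jaw": 0.3}])

```text
time: 33.13
tool_pos: [0.6447, 0.2517, 0.2042]
tool_rot: [-0.006, 0.062, 0.998, -0.002]
contact_force: [-0.9, -0.7, -1.3]
gripper_width: 0.701
grasp_force: 0.0
```

Emit:
apply_moves(series=[{"dx": 0,"dy": 0,"dz": 0,"turn": 0,"jaw": 0.3},{"dx": 0,"dy": 0,"dz": 0,"turn": 0,"jaw": 0.3},{"dx": 0,"dy": 0,"dz": 0,"turn": 0,"jaw": 0.3}])

```text
time: 33.38
tool_pos: [0.6478, 0.2523, 0.2152]
tool_rot: [0.002, 0.062, 0.998, 0.001]
contact_force: [0.2, 0.4, -0.1]
gripper_width: 0.7
grasp_force: 0.0
```

```bash
python3 - <<'E'
from h import *
f=grab_frame('wrist'); t=state()['tool_pos'];print(t)
g=cv2.cvtColor(f['pixels'],cv2.COLOR_RGB2GRAY)
m=(g<60).astype(np.uint8); m[:, :240]=0;m[:,400:]=0; m[300:]=0
n,l,st,ce=cv2.connectedComponentsWithStats(m)
for i in range(1,n):
    if st[i][4]>300: print(st[i].tolist(),ce[i])
KN=[(0,10),(.038,10)]
def mdl(v): return ext(f,hullpts(*v,.129,KN))
for i in range(1,n):
    x,y,w,h,A=st[i]
    if A>300:
        q=least_squares(lambda v:mdl(v)-[x,y,x+w,y+h],t[:2]); d=C(np.r_[q.x,0])-[0,115,0]; print(np.round(q.x,4),np.round(q.fun,1),'r',np.hypot(d[0],d[1]),'th',np.arctan2(d[0],-d[1]),C(t))
E
```

```text
[0.64785231 0.25229653 0.21530598]
[333, 0, 11, 93, 786] [337.94783715  43.98982188]
[256, 21, 15, 82, 386] [261.76943005  72.37823834]
[306, 198, 29, 42, 972] [320.04938272 218.89609053]
[240, 243, 27, 57, 916] [255.40611354 276.19104803]
[377, 243, 23, 57, 861] [386.67015099 275.27990708]
[0.5369 0.2761] [-12.8  19.3  12.7 -24.8] r 49.87273804394542 th 2.2752903910371147 [151.1 137.7 215.3]
[0.5403 0.2327] [-12.9  16.5  15.9 -21. ] r 47.941631177923014 th 1.3521273809209546 [151.1 137.7 215.3]
[0.6461 0.2524] [-0.6 -1.7  0.6  1.6] r 151.00082781230043 th 1.7210288631582487 [151.1 137.7 215.3]
[0.6832 0.1971] [-4.5  4.   5.3 -3.5] r 195.06247717077724 th 1.4288267716471057 [151.1 137.7 215.3]
[0.6959 0.2974] [-7.4  4.1  6.3 -3.5] r 206.61524629126475 th 1.9344952979572447 [151.1 137.7 215.3]
```

Emit:
apply_moves(series=[{"dx": 2,"dy": 0,"dz": 30,"turn": 0,"jaw": 0.3},{"dx": 2,"dy": 0,"dz": 59,"turn": 0,"jaw": 0.3},{"dx": 2,"dy": 0,"dz": 59,"turn": 0,"jaw": 0.6},{"dx": 2,"dy": 0,"dz": 59,"turn": 0,"jaw": 1},{"dx": 2,"dy": 0,"dz": 59,"turn": 0,"jaw": 1}])

```text
time: 33.85
tool_pos: [0.646, 0.2526, 0.1558]
tool_rot: [0.001, 0.062, 0.998, 0.001]
contact_force: [0.3, -0.6, 0.2]
gripper_width: 0.28
grasp_force: 0.0
```

Emit:
apply_moves(series=[{"dx": 0,"dy": 0,"dz": 0,"turn": 0,"jaw": 1},{"dx": 0,"dy": 0,"dz": 0,"turn": 0,"jaw": 1},{"dx": 0,"dy": 0,"dz": 0,"turn": 0,"jaw": 1},{"dx": 0,"dy": 0,"dz": 0,"turn": 0,"jaw": 1}])

```text
time: 34.18
tool_pos: [0.6463, 0.2527, 0.1564]
tool_rot: [0.002, 0.062, 0.998, 0.001]
contact_force: [-1.6, -0.4, 5.9]
gripper_width: 0.214
grasp_force: 58.9
```

Emit:
apply_moves(series=[{"dx": -1,"dy": -12,"dz": 0,"turn": 0,"jaw": 1},{"dx": -2,"dy": -25,"dz": 0,"turn": 0,"jaw": 1},{"dx": 0,"dy": -48,"dz": 0,"turn": 0,"jaw": 1},{"dx": 6,"dy": -70,"dz": 0,"turn": 0,"jaw": 1},{"dx": 15,"dy": -90,"dz": 0,"turn": 0,"jaw": 1}])

```text
time: 34.6
tool_pos: [0.6228, 0.1639, 0.1565]
tool_rot: [0.005, 0.063, 0.998, 0.001]
contact_force: [-3.6, 4.6, 5.1]
gripper_width: 0.214
grasp_force: 59.8
```

Emit:
apply_moves(series=[{"dx": 12,"dy": -19,"dz": 0,"turn": 0,"jaw": 1},{"dx": 26,"dy": -36,"dz": 0,"turn": 0,"jaw": 1},{"dx": 43,"dy": -51,"dz": 0,"turn": 0,"jaw": 1},{"dx": 62,"dy": -64,"dz": 0,"turn": 0,"jaw": 1},{"dx": 82,"dy": -73,"dz": 0,"turn": 0,"jaw": 1}])

```text
time: 35.02
tool_pos: [0.5307, 0.1022, 0.1564]
tool_rot: [0.004, 0.063, 0.998, 0.001]
contact_force: [4.8, 5.1, 7.1]
gripper_width: 0.214
grasp_force: 60.5
```

Emit:
apply_moves(series=[{"dx": 11,"dy": -4,"dz": 0,"turn": 0,"jaw": 1},{"dx": 22,"dy": -6,"dz": 0,"turn": 0,"jaw": 1},{"dx": 36,"dy": -8,"dz": 0,"turn": 0,"jaw": 1},{"dx": 46,"dy": -9,"dz": 0,"turn": 0,"jaw": 1},{"dx": 51,"dy": -9,"dz": 0,"turn": 0,"jaw": 1}])

```text
time: 35.43
tool_pos: [0.479, 0.0996, 0.1564]
tool_rot: [0.004, 0.063, 0.998, 0.0]
contact_force: [6.8, -1.3, 3.3]
gripper_width: 0.218
grasp_force: 60.1
```

Emit:
apply_moves(series=[{"dx": 1,"dy": 0,"dz": 0,"turn": 0,"jaw": 1},{"dx": 1,"dy": 0,"dz": 0,"turn": 0,"jaw": 1},{"dx": 1,"dy": 0,"dz": 0,"turn": 0,"jaw": 1}])

```text
time: 35.68
tool_pos: [0.4787, 0.0996, 0.1564]
tool_rot: [0.004, 0.063, 0.998, 0.0]
contact_force: [3.8, -1.5, 6.2]
gripper_width: 0.214
grasp_force: 60.5
```

```bash
python3 - <<'E'
from h import *
print(C(state()['tool_pos']),state()['contact_force'])
E
```

```text
[  2.5 -35.1 156.4] [ 3.82383203 -1.46817215  6.22184283]
```

Emit:
apply_moves(series=[{"dx": 2,"dy": 0,"dz": 0,"turn": 0,"jaw": 1},{"dx": 4,"dy": 0,"dz": 0,"turn": 0,"jaw": 1},{"dx": 5,"dy": 0,"dz": 0,"turn": 0,"jaw": 1},{"dx": 5,"dy": 0,"dz": 0,"turn": 0,"jaw": 1}])

```text
time: 36.02
tool_pos: [0.4768, 0.0999, 0.1565]
tool_rot: [0.009, 0.061, 0.998, -0.0]
contact_force: [18.1, -1.7, -3.4]
gripper_width: 0.214
grasp_force: 59.4
```

Emit:
apply_moves(series=[{"dx": -3,"dy": 0,"dz": 0,"turn": 0,"jaw": 0.5},{"dx": -3,"dy": 0,"dz": 0,"turn": 0,"jaw": 0.5},{"dx": -3,"dy": 0,"dz": 0,"turn": 0,"jaw": 0.5},{"dx": -3,"dy": 0,"dz": -30,"turn": 0,"jaw": 0.5},{"dx": -3,"dy": 0,"dz": -65,"turn": 0,"jaw": 0.5}])

```text
time: 36.43
tool_pos: [0.471, 0.1002, 0.2147]
tool_rot: [-0.005, 0.062, 0.998, -0.001]
contact_force: [1.3, -0.5, 0.3]
gripper_width: 0.498
grasp_force: 0.0
```

Emit:
apply_moves(series=[{"dx": 1,"dy": -38,"dz": 0,"turn": 0,"jaw": 0.2},{"dx": 1,"dy": -76,"dz": 0,"turn": 0,"jaw": 0.2},{"dx": 1,"dy": -114,"dz": 0,"turn": 0,"jaw": 0.2},{"dx": 1,"dy": -152,"dz": 0,"turn": 0,"jaw": 0.2},{"dx": 1,"dy": -152,"dz": 0,"turn": 0,"jaw": 0.2}])

```text
time: 36.85
tool_pos: [0.453, -0.0551, 0.2179]
tool_rot: [-0.001, 0.065, 0.998, -0.001]
contact_force: [-0.8, -0.3, -0.4]
gripper_width: 0.801
grasp_force: 0.0
```

Emit:
apply_moves(series=[{"dx": 0,"dy": 0,"dz": 0,"turn": 0,"jaw": 0.2},{"dx": 0,"dy": 0,"dz": 0,"turn": 0,"jaw": 0.2},{"dx": 0,"dy": 0,"dz": 0,"turn": 0,"jaw": 0.2}])

```text
time: 37.1
tool_pos: [0.4541, -0.0492, 0.2179]
tool_rot: [-0.0, 0.061, 0.998, 0.0]
contact_force: [-0.5, -0.4, 0.4]
gripper_width: 0.799
grasp_force: 0.0
```

```bash
python3 - <<'E'
from h import *
f=grab_frame('wrist'); t=np.array(state()['tool_pos']);print(t,C(t))
Wd=lambda x,y,z:[*(CP+R.from_euler('z',CY).as_matrix()[:2,:2]@np.array([x,y])/1e3),z/1e3]
for n,p in [('pin',(0,-188,123)),('bore',(0,-115,140)),('knob',(0,-35,167)),('tcp',(*C(t)[:2],123))]: print(n,np.round(proj(f,Wd(*p))))
cv2.imwrite('pics/w12.png',cv2.resize(f['pixels'][90:340,220:540,::-1],None,fx=2.4,fy=2.4,interpolation=cv2.INTER_CUBIC))
E
```

```text
[ 0.45418504 -0.04906531  0.21797972] [  -3.  -185.7  218. ]
pin [[318. 211.]]
bore [[413. 219.]]
knob [[540. 233.]]
tcp [[321. 207.]]
```

View pics/w12.png

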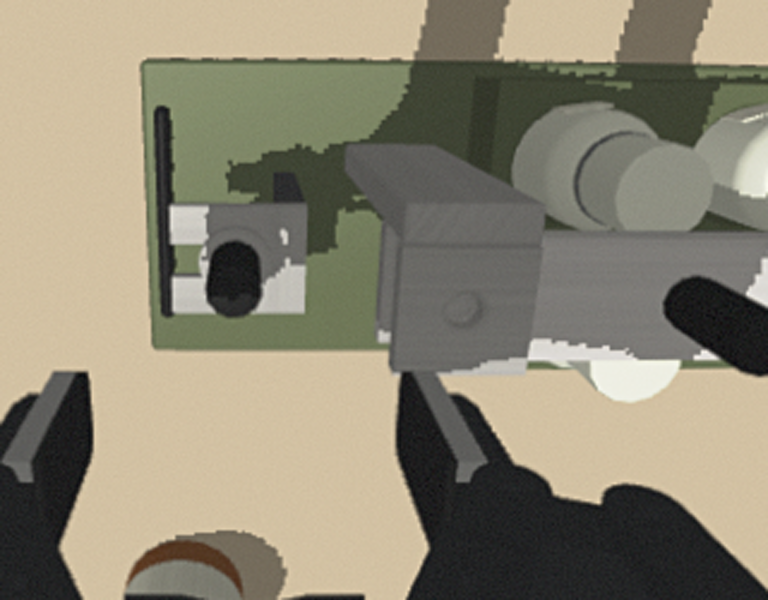

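The bar end sits in the catch. The pin top is at crop (233,293), about carrier (0.5,-188.5), and the bore is at (463,309), matching the model. Grip the pin.

Emit:
apply_moves(series=[{"dx": -3,"dy": -3,"dz": 0,"turn": 0,"jaw": 0.5},{"dx": -3,"dy": -3,"dz": 0,"turn": 0,"jaw": 0.5},{"dx": -3,"dy": -3,"dz": 35,"turn": 0,"jaw": 0.5},{"dx": -3,"dy": -3,"dz": 70,"turn": 0,"jaw": 0.5},{"dx": -3,"dy": -3,"dz": 101,"turn": 0,"jaw": 0.5}])

```text
time: 37.57
tool_pos: [0.4571, -0.0532, 0.1162]
tool_rot: [0.001, 0.061, 0.998, -0.0]
contact_force: [-0.4, -0.6, -0.5]
gripper_width: 0.498
grasp_force: 0.0
```

Emit:
apply_moves(series=[{"dx": 0,"dy": 0,"dz": 0,"turn": 0,"jaw": 0.5},{"dx": 0,"dy": 0,"dz": 0,"turn": 0,"jaw": 0.5},{"dx": 0,"dy": 0,"dz": 0,"turn": 0,"jaw": 0.5}])

```text
time: 37.82
tool_pos: [0.4578, -0.0537, 0.1189]
tool_rot: [0.001, 0.062, 0.998, -0.0]
contact_force: [0.1, -0.2, 0.1]
gripper_width: 0.494
grasp_force: 0.0
```

Emit:
apply_moves(series=[{"dx": 0,"dy": 0,"dz": 0,"turn": 0,"jaw": 1},{"dx": 0,"dy": 0,"dz": 0,"turn": 0,"jaw": 1},{"dx": 0,"dy": 0,"dz": 0,"turn": 0,"jaw": 1},{"dx": 0,"dy": 0,"dz": 0,"turn": 0,"jaw": 1},{"dx": 0,"dy": 0,"dz": 0,"turn": 0,"jaw": 1}])

```text
time: 38.23
tool_pos: [0.4583, -0.054, 0.1197]
tool_rot: [0.002, 0.062, 0.998, -0.0]
contact_force: [-0.5, 1.0, 6.4]
gripper_width: 0.21
grasp_force: 58.6
```

Emit:
apply_moves(series=[{"dx": 0,"dy": 0,"dz": -20,"turn": 0,"jaw": 1},{"dx": 0,"dy": 0,"dz": -50,"turn": 0,"jaw": 1},{"dx": 0,"dy": 0,"dz": -85,"turn": 0,"jaw": 1},{"dx": 0,"dy": 0,"dz": -118,"turn": 0,"jaw": 1},{"dx": 0,"dy": 0,"dz": -118,"turn": 0,"jaw": 1}])

```text
time: 38.65
tool_pos: [0.4603, -0.0547, 0.2441]
tool_rot: [0.007, 0.062, 0.998, -0.002]
contact_force: [-0.0, -0.1, 0.6]
gripper_width: 0.209
grasp_force: 59.1
```

Emit:
apply_moves(series=[{"dx": 0,"dy": 25,"dz": 0,"turn": 0,"jaw": 1},{"dx": 0,"dy": 50,"dz": 0,"turn": 0,"jaw": 1},{"dx": 0,"dy": 73,"dz": 0,"turn": 0,"jaw": 1},{"dx": 0,"dy": 73,"dz": 0,"turn": 0,"jaw": 1},{"dx": 0,"dy": 73,"dz": 0,"turn": 0,"jaw": 1}])

```text
time: 39.07
tool_pos: [0.4657, 0.0194, 0.2351]
tool_rot: [-0.0, 0.061, 0.998, -0.0]
contact_force: [-0.0, -0.8, -0.4]
gripper_width: 0.214
grasp_force: 59.2
```

Emit:
apply_moves(series=[{"dx": 0,"dy": 0,"dz": 0,"turn": 0,"jaw": 1},{"dx": 0,"dy": 0,"dz": 0,"turn": 0,"jaw": 1},{"dx": 0,"dy": 0,"dz": 0,"turn": 0,"jaw": 1},{"dx": 0,"dy": 0,"dz": 0,"turn": 0,"jaw": 1}])

```text
time: 39.4
tool_pos: [0.4658, 0.0181, 0.2352]
tool_rot: [-0.0, 0.062, 0.998, -0.0]
contact_force: [-0.2, -0.1, -0.0]
gripper_width: 0.207
grasp_force: 59.2
```

```bash
python3 - <<'E'
from h import *
f=grab_frame('wrist'); t=np.array(state()['tool_pos']);print(t,C(t),R_tool()[:,2])
print('bore',np.round((proj(f,[.466,.0207,.14])-[240,130])*4),'tip pred',np.round((proj(f,[t[0],t[1],t[2]-.0847])-[240,130])*4))
cv2.imwrite('pics/w13.png',cv2.resize(f['pixels'][130:270,240:400,::-1],None,fx=4,fy=4,interpolation=cv2.INTER_CUBIC))
E
```

```text
[0.46580941 0.01816208 0.23521739] [ 1.000e-01 -1.176e+02  2.352e+02] [-6.12870832e-05 -1.01552242e-04 -9.99999993e-01]
bore [[336. 308.]] tip pred [[324. 326.]]
```

View pics/w13.png

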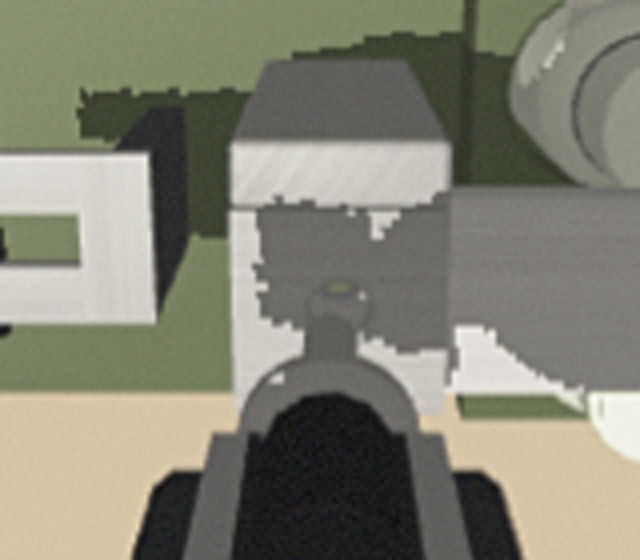

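The bore is at crop (338,307). The pin shank axis sits at about (331,312), so it needs about +1.2 mm in y and roughly +1 mm in carrier x. I'll insert gently.

Emit:
apply_moves(series=[{"dx": -1.2,"dy": 1.2,"dz": 0,"turn": 0,"jaw": 1},{"dx": -1.2,"dy": 1.2,"dz": 5,"turn": 0,"jaw": 1},{"dx": -1.2,"dy": 1.2,"dz": 10,"turn": 0,"jaw": 1},{"dx": -1.2,"dy": 1.2,"dz": 15,"turn": 0,"jaw": 1},{"dx": -1.2,"dy": 1.2,"dz": 15,"turn": 0,"jaw": 1}])

```text
time: 39.87
tool_pos: [0.4663, 0.0199, 0.2183]
tool_rot: [-0.002, 0.062, 0.998, 0.0]
contact_force: [-0.3, -0.7, -0.7]
gripper_width: 0.207
grasp_force: 59.2
```

Emit:
apply_moves(series=[{"dx": 0,"dy": 0,"dz": 0,"turn": 0,"jaw": 1},{"dx": 0,"dy": 0,"dz": 3,"turn": 0,"jaw": 1},{"dx": 0,"dy": 0,"dz": 6,"turn": 0,"jaw": 1},{"dx": 0,"dy": 0,"dz": 6,"turn": 0,"jaw": 1}])

```text
time: 40.2
tool_pos: [0.4669, 0.0198, 0.2136]
tool_rot: [-0.0, 0.062, 0.998, 0.0]
contact_force: [0.7, -0.4, -0.9]
gripper_width: 0.206
grasp_force: 59.2
```

Tip is 11 mm into the bore with no force. Continue.

Emit:
apply_moves(series=[{"dx": 0,"dy": 0,"dz": 5,"turn": 0,"jaw": 1},{"dx": 0,"dy": 0,"dz": 10,"turn": 0,"jaw": 1},{"dx": 0,"dy": 0,"dz": 14,"turn": 0,"jaw": 1},{"dx": 0,"dy": 0,"dz": 18,"turn": 0,"jaw": 1},{"dx": 0,"dy": 0,"dz": 18,"turn": 0,"jaw": 1}])

```text
time: 40.62
tool_pos: [0.4667, 0.0199, 0.195]
tool_rot: [-0.001, 0.062, 0.998, 0.0]
contact_force: [0.5, 0.6, -0.5]
gripper_width: 0.207
grasp_force: 59.2
```

Emit:
apply_moves(series=[{"dx": 0,"dy": 0,"dz": 4,"turn": 0,"jaw": 1},{"dx": 0,"dy": 0,"dz": 8,"turn": 0,"jaw": 1},{"dx": 0,"dy": 0,"dz": 12,"turn": 0,"jaw": 1},{"dx": 0,"dy": 0,"dz": 15,"turn": 0,"jaw": 1},{"dx": 0,"dy": 0,"dz": 15,"turn": 0,"jaw": 1}])

```text
time: 41.03
tool_pos: [0.4668, 0.0198, 0.1803]
tool_rot: [-0.001, 0.062, 0.998, 0.0]
contact_force: [-0.1, 0.3, -0.7]
gripper_width: 0.21
grasp_force: 59.2
```

Emit:
apply_moves(series=[{"dx": 0,"dy": 0,"dz": 3,"turn": 0,"jaw": 1},{"dx": 0,"dy": 0,"dz": 5,"turn": 0,"jaw": 1},{"dx": 0,"dy": 0,"dz": 7,"turn": 0,"jaw": 1},{"dx": 0,"dy": 0,"dz": 7,"turn": 0,"jaw": 1}])

```text
time: 41.37
tool_pos: [0.4674, 0.0198, 0.1749]
tool_rot: [0.0, 0.062, 0.998, -0.0]
contact_force: [-0.9, 0.6, 1.8]
gripper_width: 0.209
grasp_force: 59.5
```

Emit:
apply_moves(series=[{"dx": 0,"dy": 0,"dz": 1,"turn": 0,"jaw": 1},{"dx": 0,"dy": 0,"dz": 1,"turn": 0,"jaw": 1},{"dx": 0,"dy": 0,"dz": 0,"turn": 0,"jaw": 0.5},{"dx": 0,"dy": 0,"dz": 0,"turn": 0,"jaw": 0.5},{"dx": 0,"dy": 0,"dz": 0,"turn": 0,"jaw": 0.5}])

```text
time: 41.78
tool_pos: [0.4672, 0.0198, 0.1741]
tool_rot: [0.0, 0.062, 0.998, -0.0]
contact_force: [0.1, -0.2, 0.3]
gripper_width: 0.501
grasp_force: 0.0
```

Emit:
apply_moves(series=[{"dx": 0,"dy": 0,"dz": -30,"turn": 0,"jaw": 0.5},{"dx": 0,"dy": 0,"dz": -70,"turn": 0,"jaw": 0.5},{"dx": 0,"dy": 0,"dz": -110,"turn": 0,"jaw": 0.3},{"dx": 0,"dy": 0,"dz": -110,"turn": 0,"jaw": 0.3},{"dx": 0,"dy": 0,"dz": -110,"turn": 0,"jaw": 0.3}])

```text
time: 42.2
tool_pos: [0.4687, 0.0196, 0.2876]
tool_rot: [0.003, 0.062, 0.998, -0.0]
contact_force: [0.1, 0.4, -0.5]
gripper_width: 0.703
grasp_force: 0.0
```

Emit:
apply_moves(series=[{"dx": 0,"dy": 0,"dz": 0,"turn": 0,"jaw": 0.3},{"dx": 0,"dy": 0,"dz": 0,"turn": 0,"jaw": 0.3},{"dx": 0,"dy": 0,"dz": 0,"turn": 0,"jaw": 0.3}])

```text
time: 42.45
tool_pos: [0.4663, 0.0199, 0.282]
tool_rot: [-0.002, 0.062, 0.998, 0.0]
contact_force: [0.3, 1.3, -0.4]
gripper_width: 0.699
grasp_force: 0.0
```

```bash
python3 - <<'E'
from h import *
f=grab_frame('wrist'); t=np.array(state()['tool_pos']);print(t,state()['time'])
g=cv2.cvtColor(f['pixels'],cv2.COLOR_RGB2GRAY)
m=(g<60).astype(np.uint8); m[300:]=0
n,l,st,ce=cv2.connectedComponentsWithStats(m)
Wd=lambda x,y:CP+R.from_euler('z',CY).as_matrix()[:2,:2]@np.array([x,y])/1e3
print('pin exp',np.round(ext(f,hullpts(*Wd(0,-115),.144,[(0,10),(.034,10)])),1),'knob exp',np.round(ext(f,hullpts(*Wd(0,-35),.129,[(0,10),(.038,10)])),1))
print([(x,y,x+w,y+h,A) for x,y,w,h,A in st[1:].tolist() if A>200])
seated()
E
```

```text
[0.46642953 0.01985885 0.2822034 ] 42.5
pin exp [310.1 182.4 333.6 214.6] knob exp [390.9 178.9 423.3 210.4]
[(483, 130, 534, 167, 570), (271, 149, 296, 194, 328), (393, 181, 423, 211, 589), (311, 184, 333, 215, 533), (152, 243, 277, 300, 2157), (377, 243, 491, 300, 2096)]
tool [0.4666 0.0198 0.2825]
0.88 [423.4 125.4 487.  169.8] 2122 [-33.6  39.6] res [ 0.4 -0.2 -0.3  0.2]
```

Pin blob is within about 1 px of the fully seated prediction, and the knob matches the closed bar. Handing in.

```bash
python3 -c "
from plant import ticket
print(ticket.job_done())"
```

```text
the job is handed in; nothing more can be done
None
```

I handed the job in at about 42 s, and the hand-in returned no verdict: all three white bottles are seated in wells 2, 3 and 4, the bar is home in the catch, and the pin is fully down through catch and bar; I never touched the reagent bottle or the beaker.

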